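Set a toy bus on the sloped gluing stand and lay on its roof

ROBOT

A 6-joint arm with a two-finger parallel gripper is mounted at the origin on the work surface. World frame = base frame: x ahead of the robot, y to its left, z up, the work surface at z = 0. Lengths are in mm, angles in degrees, forces in N, time in s.
With the tool pointing down it reaches from about 275 to 975 mm from the base axis. Payload 8.4 kg.
Tool frame: the origin (TCP) lies on the centre line of the jaws, within the pads' length; the fingertips stand 22 mm ahead of it and the grasp point (between the pads) lies 3 mm ahead of it (ctrl.nose_length is the distance from the TCP to the fingertips, in mm); x points along the fingers, y is the direction in which the jaws open and shut, and the axes are right-handed (so a half turn about x gives the same grasp; the last joint's range is limited). The gripper opens to 92 mm and grips with 3 to 60 N. Pads are 20 mm wide; open, the fingers measure 128 mm over their backs; the gripper's body (75 mm by 189 mm) begins 69 mm behind the grasp point.
Start: joints at [66.211, 20.225, 93.587, -0, 66.188, -0.138], TCP at [250.734, 572.504, 199.483] pointing down, gripper open.
Joint ranges: [-150.9, 150.9], [-52.94, 120.26], [3.33, 152.33], [-74.26, 254.26], [0, 154.13], [-172.89, 172.89]. Speed limits (degrees/s): [127.2, 127.2, 159.86, 180, 180, 180].

INTERFACE

Orientations are given as [roll, pitch, yaw] about the fixed x, y, z axes, in that order (R = Rz(yaw) Ry(pitch) Rx(roll)).
In Python, from bench import ctrl, vision, finder gives the robot as it stands. The module is installed in compiled form; this text tells all that it offers.
- The arm moves only by the tool servo_tool, never from a script. Its argument "motion" is a list that holds one entry, the list of rows, each a list of 4 numbers: the shift along the tool's x, y, z in mm, then the turn about the tool's x in degrees. In form: [[[tx, ty, tz, spin], ...]]. A call has 1 to 8 rows; each row shifts and turns the commanded pose from where the row before left it, along the tool's axes as they then stand; what a row does not reach is not made up. A row lasts 1/12 s, in which the tool goes at most 41.7 mm and 7.16 degrees, less where a joint would pass 70% of its speed; a pose out of reach is approached as far as the arm can. A call with a gripper value outside its range is refused whole. "gripper" is the closure, from -1 (fully open) to 1 (shut), set as the call begins (left out, the last holds). The fingers move at their own pace and stop on an object; "force" is the grip in N (left out, the last holds). Time passes only in rows, so rows that do not move let the fingers close. It gives the time, the measured TCP pose, the force and the opening at its end, in the units of the state.
- ctrl.read_state(): the state, without advancing time (a new reading comes with each control period).
- vision.camera(name): name is "side" or "top" or "wrist"; returns the picture (384x512x3 uint8, blue, green, red); there is no depth.
- vision.get_calibration(name): a dict with "mtx" (3x3 intrinsics, pixels), "rvec" (rotation vector, rad) and "tvec" (3), from world to camera coordinates, as OpenCV has them; the wrist camera has in their place "T_tool_cam" (4x4, takes a point from camera to tool coordinates, whose origin is the TCP and whose axes are the tool frame's). Camera axes: x right, y down, z forward; pixel columns grow to the right and rows downward; lengths in mm; the calibration is good to about 2 mm. A picture is of the moment at which its call begins: read the wrist's pose just before it. get_calibration takes no time and is no camera call.
- ctrl.sign_off(): hands the job in, once; it reports no verdict.
Trained networks look in the newest picture that a camera, given by its name, has taken for a name from the list of things; names that differ only in an ending like _2 or _b are one class to them, and where a whole thing is asked for, a point or a joint stands for the part that bears it (a point fixed in the world has none). Each returns a list of dicts, best first, with "confidence" (0 to 1); they miss things now and then, are a little off and sometimes report something else, mostly with a low value. They report only what shows in the picture. A call takes as long as a camera call. They do not tell look-alikes from the thing itself.
- finder.find_in(query, camera): "extent" ([left, top, width, height] in pixels, round what is visible of it).
The state is a dict: "time": time; "qpos": joint angles; "qd": joint speeds; "tau": joint torques, N m; "eef_pos": TCP position; "eef_rot": TCP orientation; "force": force on the tool from outside, world axes, zero at the start; "torque": the same for the moment, N m; "width": finger opening in mm.
Only numpy, scipy, OpenCV 4.12 (cv2) and the standard library are available. Lean on these libraries where they do the work, as an engineer would, in place of code of your own. Each camera call takes 0.05 s, during which the arm holds its last target. There are 200 camera calls.

TASK

Get the long wooden bus ready for gluing: set its open-topped body gently on the two rails of the sloped stand, centred, flat on both rails, nose downhill and up against the stop at the low end, and let go of it. Then lay the roof board of the same length (the long one) on top of the body, block side up, so that it lies flat on the walls with its edges flush with the body all round. Set things down rather than dropping them, and leave the minibus, the short roof, the figures and the glue bottle where they are.

Things in the scene. Friction and masses are not known exactly. Their poses are not given: they have to be found in the camera images.
- stand: The fixed brown wooden gluing stand. Origin: centre of the underside of its 200 x 90 x 12 mm base board, on the table; x runs along the board towards the high end, z up. Two sloping rails on short legs stand over it; their high end is 128 mm above the table.
- cradle: Sloped top of the stand: two rails, each 10 mm wide, 185 long, centrelines 36 mm apart, rising at 25 degrees away from the robot; a stop 50 mm wide, 12 thick, 25 high above the rails crosses the low end. Origin: in the plane of the rails' tops, midway between them, at the stop's uphill face, 50 mm above the table. x points up the slope, y across, z square out of the slope.
- bus: Long bus body, yellow wood, 150 long, 56 wide, 55 mm high, open top, no wheels; walls 8 mm thick, windows at 30 to 47 mm height; 0.22 kg. Stands on the table. Origin: centre of its flat underside; z up, -x to its nose (cut-off corners, windscreen opening, two white lamps). Grip it across its width at mid-length, tool 30 mm above the underside.
- bus_nose (a point): Foot of the nose of the long bus: on the underside's plane, midway across, at the foremost face (75 mm from the body's origin along -x). Axes as the body.
- bus_top (a point): Centre of the rectangle of the long bus's top edges, 55 mm above its underside. Axes as the body.
- roof: Long roof board, plain plywood, 150 x 56 x 8 mm, a wooden block (50 long, 30 wide, 26 mm high) on the centre of its top; 0.09 kg. Lies on the table, block up. Origin: centre of its underside; x along its length, z up. Grip the block across its 30 mm width, fingertips above the board (tool 30 mm above the underside). Either end may go to the nose.
- minibus: Bystander: a shorter yellow bus body of the same build, 105 x 56 x 55 mm. Origin: centre of underside. Leave alone.
- short_roof: Bystander: the minibus's roof board, 105 x 56 x 8 mm with a block 40 x 30 x 26 mm. Origin: centre of underside. Leave alone.
- figure0: Bystander: a turned wooden figure, blue, 23 mm across, 58 mm high, standing. Origin: centre of underside.
- figure1: Bystander: a turned wooden figure, plain wood, same size.
- figure2: Bystander: a turned wooden figure, blue, same size.
- glue: Bystander: a white glue bottle, 52 mm across, 130 mm high, standing. Origin: centre of underside.
Mind the look-alikes: they are no part of the job. Leave any pink look-alike of the bus alone.

How it is judged:
By the outcome, as a careful person would: the job done as asked, in the order asked, and still so for the second after the job is handed in, with the robot touching nothing.
It also fails if it takes over 58 s, if anything falls off the work surface, if the arm or the gripper's body presses on something with over 40 N, if the wrist force passes 120 N, or if a joint passes its speed limit or range.

## Working session

There is one attempt and no reset: what is moved stays moved. The work goes in short steps, Python scripts to look and compute and a tool call to move; the robot and the scene stay as the last step left them, time stands still between calls to the robot, and variables do not carry over. Pictures are saved under pics/ and viewed, about 8 in all and at most 12, crops included, and the job is handed in when it is done.

Besides the shell and the picture viewer there is one more tool, called as a command line: name --argument value ..., lists and objects as JSON in quotes. servo_tool: Moves the arm, as the interface text tells. Its arguments: {"type":"object","properties":{"motion":{"type":"array"},"gripper":{"type":"number"},"force":{"type":"number"}},"required":["motion"]}

```bash
mkdir -p pics; cat > look.py <<'E'
import sys,cv2,numpy as np
from bench import ctrl,vision,finder
E
python3 - <<'E'
from look import *
s=ctrl.read_state();print({k:np.round(v,2) for k,v in s.items()})
ims=[]
for c in ("top","side","wrist"):
    im=vision.camera(c);cv2.imwrite(f"pics/{c}0.png",im);ims.append(im)
    k=vision.get_calibration(c);print(c,{a:np.round(b,3).tolist() for a,b in k.items()})
    for q in ("bus","roof","stand","minibus","short_roof"):
        r=finder.find_in(q,c);print(q,[(np.round(d["extent"]).tolist(),round(d["confidence"],2)) for d in r[:4]])
cv2.imwrite("pics/ts.png",cv2.resize(np.vstack(ims[:2]),(800,1200))[:0+1200] if 0 else cv2.resize(np.hstack(ims[:2]),(800,300)))
E
```

```text
{'time': np.float64(0.0), 'qpos': array([66.21, 20.26, 93.63,  0.  , 66.19, -0.14]), 'qd': array([-0.  ,  0.03, -0.  ,  0.02,  0.01, -0.06]), 'tau': array([ 0.000e+00, -5.938e+01, -3.342e+01,  7.000e-02,  2.000e-02,
       -0.000e+00]), 'eef_pos': array([250.52, 572.05, 198.76]), 'eef_rot': array([ -91.06,   89.92, -114.71]), 'force': array([-0.71,  0.95, -0.38]), 'torque': array([-0.06, -0.04,  0.01]), 'width': np.float64(91.68)}
top {'mtx': [[424.336, 0.0, 262.546], [0.0, 424.336, 190.101], [0.0, 0.0, 1.0]], 'rvec': [2.168, -2.13, 0.144], 'tvec': [62.146, 513.415, 1416.416]}
bus [([345.0, 212.0, 48.0, 34.0], 0.9), ([374.0, 260.0, 42.0, 51.0], 0.66), ([249.0, 143.0, 39.0, 61.0], 0.52)]
roof [([185.0, 206.0, 36.0, 48.0], 0.58)]
stand [([248.0, 144.0, 41.0, 56.0], 0.86), ([344.0, 211.0, 48.0, 37.0], 0.22)]
minibus [([168.0, 149.0, 29.0, 37.0], 0.9)]
short_roof [([368.0, 152.0, 25.0, 29.0], 0.76)]
side {'mtx': [[474.124, 0.0, 256.853], [0.0, 474.124, 191.831], [0.0, 0.0, 1.0]], 'rvec': [2.175, -0.883, 0.389], 'tvec': [-333.039, 312.445, 1171.085]}
bus [([298.0, 262.0, 37.0, 65.0], 0.93), ([273.0, 325.0, 40.0, 56.0], 0.78)]
roof [([162.0, 171.0, 31.0, 39.0], 0.6)]
stand [([240.0, 152.0, 68.0, 66.0], 0.87)]
minibus []
short_roof [([365.0, 245.0, 36.0, 32.0], 0.76), ([298.0, 262.0, 38.0, 64.0], 0.66)]
wrist {'mtx': [[277.769, 0.0, 257.332], [0.0, 277.769, 187.279], [0.0, 0.0, 1.0]], 'T_tool_cam': [[-0.0, -0.291, 0.957, -184.429], [1.0, -0.0, 0.0, 1.011], [0.0, 0.957, 0.291, -81.837], [0.0, 0.0, 0.0, 1.0]]}
bus []
roof [([192.0, 361.0, 34.0, 14.0], 0.61), ([140.0, 330.0, 27.0, 12.0], 0.51)]
stand [([190.0, 364.0, 34.0, 8.0], 0.42)]
minibus [([192.0, 363.0, 32.0, 11.0], 0.57)]
short_roof []
```

View pics/top0.png

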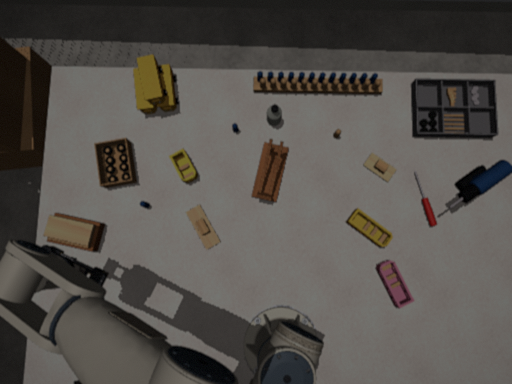

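View pics/side0.png

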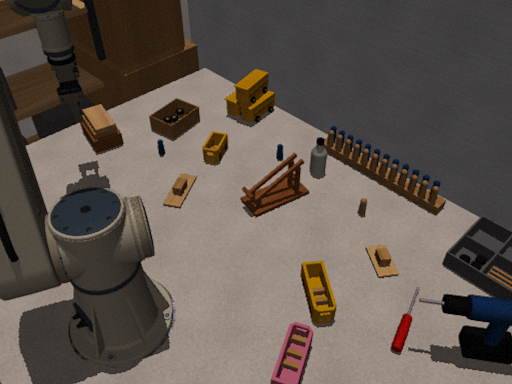

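Top view: there are three bus bodies. Yellow at (369,228) is long, with the 0.9 hit. Pink at (395,283) is the look-alike. Yellow at (184,166) is short, so it is the minibus. There are two roof boards: (204,227) is the longer one and (380,166) the short one. The stand is at (270,172). I'll confirm with one enlarged crop and fit poses by silhouette.

```bash
cat >> look.py <<'E'
from scipy.optimize import minimize
from scipy.spatial.transform import Rotation as Ro
def extr(c,st=None):
    k=vision.get_calibration(c);M=np.array(k["mtx"])
    if c!="wrist": 
        return M,cv2.Rodrigues(np.array(k["rvec"],float))[0],np.array(k["tvec"],float).ravel()
    T=np.eye(4);T[:3,:3]=Ro.from_euler("xyz",st["eef_rot"],degrees=True).as_matrix();T[:3,3]=st["eef_pos"]
    W=np.linalg.inv(T@np.array(k["T_tool_cam"]));return M,W[:3,:3],W[:3,3]
def proj(P,cam):
    M,R,t=cam;q=(np.atleast_2d(P)@R.T+t)@M.T;return q[:,:2]/q[:,2:]
def box(l,w,z0,z1): return np.array([[sx*l/2,sy*w/2,z] for sx in(-1,1) for sy in(-1,1) for z in(z0,z1)],float)
def place(B,p): # p=x,y,yaw ; on table
    return B@Ro.from_euler("z",p[2],degrees=True).as_matrix().T+[p[0],p[1],0]
def backproj(uv,z,cam):
    M,R,t=cam;d=R.T@np.linalg.inv(M)@[uv[0],uv[1],1];o=-R.T@t;return o+d*(z-o[2])/d[2]
def hullpts(parts,p,cam): return [cv2.convexHull(proj(place(B,p),cam).astype(np.float32)) for B in parts]
def fit(parts,views,p0): # views: list of (mask,cam); maximise IoU
    def cost(p):
        c=0
        for m,cam in views:
            im=np.zeros(m.shape,np.uint8)
            for h in hullpts(parts,p,cam): cv2.fillConvexPoly(im,np.round(h*16).astype(np.int32),1,shift=4)
            c+=1-(im&m).sum()/max(1,(im|m).sum())
        return c
    best=None
    for dy in (0,-15,15):
        s=np.array(p0,float)+[0,0,dy]
        r=minimize(cost,s,method="Nelder-Mead",options=dict(initial_simplex=[s,s+[20,0,0],s+[0,20,0],s+[0,0,15]]))
        if best is None or r.fun<best.fun: best=r
    return np.round(best.x,1),round(best.fun,3)
BUS=[box(150,56,0,55)];ROOF=[box(150,56,0,8),box(50,30,8,34)]
E
python3 - <<'E'
from look import *
im=cv2.imread("pics/top0.png");t=extr("top")
for n,uv,z in(("bus",(369,228),55),("roof",(204,227),8),("stand",(270,172),60),("pink",(395,283),55),("mini",(184,166),55),("sroof",(380,166),8)):
    print(n,backproj(uv,z,t).round())
hsv=cv2.cvtColor(im,cv2.COLOR_BGR2HSV)
for uv in((369,228),(352,213),(385,242),(204,215),(210,240),(230,230),(262,190),(275,150)): print(uv,hsv[uv[1],uv[0]])
a=cv2.resize(im[135:315,330:430],None,fx=3.3,fy=3.3,interpolation=cv2.INTER_CUBIC)
b=cv2.resize(im[135:255,165:300],None,fx=3.3,fy=3.3,interpolation=cv2.INTER_CUBIC)
o=np.zeros((a.shape[0],a.shape[1]+b.shape[1],3),np.uint8);o[:,:a.shape[1]]=a;o[:b.shape[0],a.shape[1]:]=b
cv2.imwrite("pics/crop1.png",o)
E
```

```text
bus [ 388. -286.   55.]
roof [384. 271.   8.]
stand [571.  47.  60.]
pink [ 210. -368.   55.]
mini [588. 340.  55.]
sroof [ 609. -340.    8.]
(369, 228) [ 23 174 114]
(352, 213) [20 94 57]
(385, 242) [ 23 186  85]
(204, 215) [ 18  95 113]
(210, 240) [ 18  94 114]
(230, 230) [ 15  18 116]
(262, 190) [ 12 154  43]
(275, 150) [ 12 154  86]
```

View pics/crop1.png

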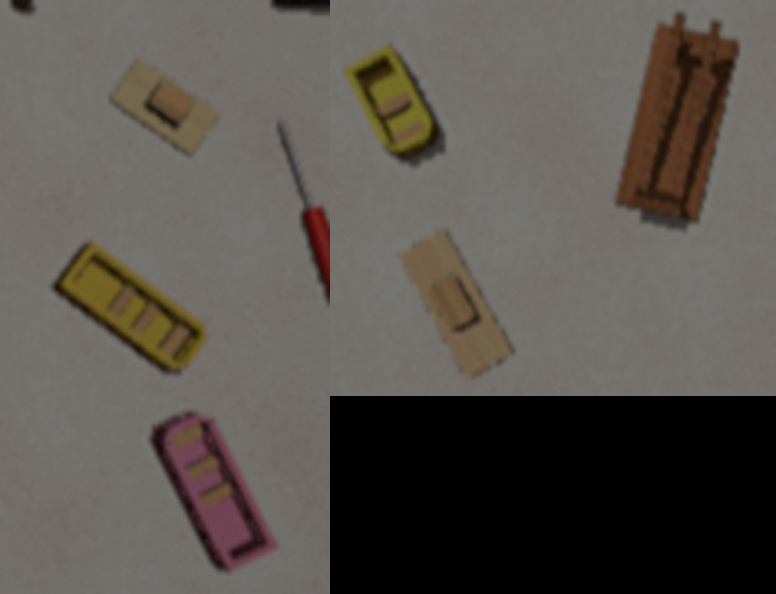

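The crop confirms it. The yellow bus is long, with the cut-corner nose at lower right, towards -x,-y. The long roof at left matches it. The stand's low stop is at the bottom, near the robot. Now fitting the poses.

```bash
cat >> look.py <<'E'
def seg(im,lo,hi,c,r):
    m=cv2.inRange(cv2.cvtColor(im,cv2.COLOR_BGR2HSV),np.array(lo),np.array(hi))
    w=np.zeros_like(m);cv2.circle(w,c,r,255,-1);m&=w
    m=cv2.morphologyEx(m,cv2.MORPH_CLOSE,np.ones((5,5)))
    n,l,s,_=cv2.connectedComponentsWithStats(m)
    k=1+np.argmax(s[1:,4]);m=(l==k).astype(np.uint8)
    cs,_=cv2.findContours(m,cv2.RETR_EXTERNAL,cv2.CHAIN_APPROX_NONE);cv2.drawContours(m,cs,-1,1,-1);return m
def slope(L=25): # cradle->stand offset geometry: rails from cradle origin
    th=np.radians(25);u=np.array([np.cos(th),0,np.sin(th)]);n=np.array([-np.sin(th),0,np.cos(th)]);return u,n
E
python3 - <<'E'
from look import *
T=cv2.imread("pics/top0.png");S=cv2.imread("pics/side0.png");t=extr("top");s=extr("side")
Y=((15,70,25),(32,255,255));W=((10,60,40),(26,150,255));B=((4,110,15),(18,255,255))
bm=seg(T,*Y,(369,228),32),seg(S,*Y,(318,292),42)
rm=seg(T,*W,(204,227),32),seg(S,*W,(180,190),28)
sm=seg(T,*B,(270,172),38),seg(S,*B,(275,185),48)
for n,p,m,p0 in(("bus",BUS,bm,(388,-286,55)),("roof",ROOF,rm,(384,271,20)),("base",[box(200,90,0,12)],sm,(571,47,-15))):
    print(n,[int(x.sum()) for x in m])
    for v in([0],[1],[0,1]): print(v,fit(p,[(m[i],(t,s)[i]) for i in v],p0))
V=[T,S]
for i,c in enumerate((t,s)):
    for m,col in((bm,(0,255,0)),(rm,(255,0,255)),(sm,(255,255,0))):
        cs,_=cv2.findContours(m[i],cv2.RETR_EXTERNAL,cv2.CHAIN_APPROX_NONE);cv2.drawContours(V[i],cs,-1,col,1)
a=cv2.resize(T[135:255,165:405],(800,400));b=cv2.resize(S[140:330,150:350],(210,200));cv2.imwrite("pics/ov.png",a)
E
```

```text
bus [844, 1602]
[0] (array([ 389.3, -292. ,   53.6]), np.float64(0.11))
[1] (array([ 393.8, -294.5,   51.9]), np.float64(0.07))
[0, 1] (array([ 392.8, -295.5,   53.9]), np.float64(0.199))
roof [685, 638]
[0] (array([387.2, 275.6,  31.2]), np.float64(0.099))
[1] (array([388.9, 273.4,  31.1]), np.float64(0.052))
[0, 1] (array([387.6, 274.9,  31.8]), np.float64(0.16))
base [1376, 2158]
[0] (array([583.9,  44.7, -11.9]), np.float64(0.11))
[1] (array([589.7,  50.3, -12.5]), np.float64(0.326))
[0, 1] (array([587.3,  48.1, -11.7]), np.float64(0.448))
```

```bash
cat >> look.py <<'E'
def jaw(R): return np.degrees(np.arctan2(R[1,1],R[0,1]))
def go(x,y,z,jy,flip=None,n=None):
    """rows to bring TCP to x,y,z with jaw axis at world yaw jy (mod 180)"""
    s=ctrl.read_state();R=Ro.from_euler("xyz",s["eef_rot"],degrees=True).as_matrix();p=s["eef_pos"]
    j=jaw(R);d=(jy-j+90)%180-90
    if flip: d-=180*np.sign(d)
    sp=-d  # tool x is down: + spin lowers world yaw
    D=np.array([x,y,z])-p;N=n or int(max(np.ceil(abs(sp)/7),np.ceil(np.linalg.norm(D)/38),1))
    print("at",p.round(1),"jaw",round(j,1),"q",s["qpos"].round(0),"t",round(float(s["time"]),2),"w",round(float(s["width"]),1),"spin",round(sp,1),"D",D.round(1),"N",N)
    rows=[]
    for i in range(N):
        rows.append([round(v*2)/2 for v in R.T@D/N]+[round(sp/N*2)/2]);R=R@Ro.from_euler("x",sp/N,degrees=True).as_matrix()
    for i in range(0,N,8): print([rows[i:i+8]])
E
python3 - <<'E'
from look import *
go(385,-289,200,53.9+90)
E
```

```text
at [250.7 572.5 199.5] jaw 66.4 q [66. 20. 94. -0. 66. -0.] t 0.9 w 91.9 spin -77.5 D [ 1.343e+02 -8.615e+02  5.000e-01] N 23
[[[0.0, -32.0, 20.5, -3.5], [0.0, -33.0, 18.5, -3.5], [0.0, -34.0, 16.5, -3.5], [0.0, -35.0, 14.5, -3.5], [0.0, -36.0, 12.5, -3.5], [0.0, -36.5, 10.0, -3.5], [0.0, -37.0, 8.0, -3.5], [0.0, -37.5, 6.0, -3.5]]]
[[[0.0, -37.5, 3.5, -3.5], [0.0, -38.0, 1.5, -3.5], [0.0, -38.0, -1.0, -3.5], [0.0, -38.0, -3.0, -3.5], [0.0, -37.5, -5.0, -3.5], [0.0, -37.0, -7.5, -3.5], [0.0, -36.5, -9.5, -3.5], [0.0, -36.0, -12.0, -3.5]]]
[[[0.0, -35.5, -14.0, -3.5], [0.0, -34.5, -16.0, -3.5], [0.0, -33.5, -18.0, -3.5], [0.0, -32.5, -20.0, -3.5], [0.0, -31.0, -21.5, -3.5], [0.0, -30.0, -23.5, -3.5], [0.0, -28.5, -25.0, -3.5]]]
```

```bash
python3 - <<'E'
from look import *
go(385,-289,200,53.9+90,flip=1)
E
```

```text
at [250.7 572.5 199.5] jaw 66.4 q [66. 20. 94. -0. 66. -0.] t 0.9 w 91.9 spin 102.5 D [ 1.343e+02 -8.615e+02  5.000e-01] N 23
[[[0.0, -32.0, 20.5, 4.5], [0.0, -30.5, 23.0, 4.5], [0.0, -28.5, 25.0, 4.5], [0.0, -26.5, 27.0, 4.5], [0.0, -24.0, 29.0, 4.5], [0.0, -22.0, 31.0, 4.5], [0.0, -19.5, 32.5, 4.5], [0.0, -17.0, 34.0, 4.5]]]
[[[0.0, -14.0, 35.0, 4.5], [0.0, -11.5, 36.0, 4.5], [0.0, -8.5, 37.0, 4.5], [0.0, -5.5, 37.5, 4.5], [0.0, -2.5, 38.0, 4.5], [0.0, 0.5, 38.0, 4.5], [0.0, 3.0, 38.0, 4.5], [0.0, 6.0, 37.5, 4.5]]]
[[[0.0, 9.0, 37.0, 4.5], [0.0, 12.0, 36.0, 4.5], [0.0, 14.5, 35.0, 4.5], [0.0, 17.5, 33.5, 4.5], [0.0, 20.0, 32.5, 4.5], [0.0, 22.5, 30.5, 4.5], [0.0, 24.5, 29.0, 4.5]]]
```

servo_tool --motion '[[[0.0, -32.0, 20.5, 4.5], [0.0, -30.5, 23.0, 4.5], [0.0, -28.5, 25.0, 4.5], [0.0, -26.5, 27.0, 4.5], [0.0, -24.0, 29.0, 4.5], [0.0, -22.0, 31.0, 4.5], [0.0, -19.5, 32.5, 4.5], [0.0, -17.0, 34.0, 4.5]]]' --gripper -1 --force 10

```text
time: 1.57
eef_pos: [296.0, 270.8, 199.6]
eef_rot: [93.0, 90.0, 33.2]
force: [0.8, 0.1, 0.4]
width: 92.0
```

servo_tool --motion '[[[0.0, -14.0, 35.0, 4.5], [0.0, -11.5, 36.0, 4.5], [0.0, -8.5, 37.0, 4.5], [0.0, -5.5, 37.5, 4.5], [0.0, -2.5, 38.0, 4.5], [0.0, 0.5, 38.0, 4.5], [0.0, 3.0, 38.0, 4.5], [0.0, 6.0, 37.5, 4.5]]]'

```text
time: 2.23
eef_pos: [340.0, -29.8, 200.0]
eef_rot: [92.4, 89.9, -3.4]
force: [2.3, 0.3, -0.0]
width: 91.9
```

servo_tool --motion '[[[0.0, 9.0, 37.0, 4.5], [0.0, 12.0, 36.0, 4.5], [0.0, 14.5, 35.0, 4.5], [0.0, 17.5, 33.5, 4.5], [0.0, 20.0, 32.5, 4.5], [0.0, 22.5, 30.5, 4.5], [0.0, 24.5, 29.0, 4.5]]]'

```text
time: 2.82
eef_pos: [377.1, -293.3, 199.6]
eef_rot: [98.7, 90.0, -28.7]
force: [0.7, -0.5, -0.2]
width: 91.8
```

```bash
python3 - <<'E'
from look import *
s=ctrl.read_state();im=vision.camera("wrist");c=extr("wrist",s)
print(s["eef_pos"],s["eef_rot"],[(d["extent"],d["confidence"]) for d in finder.find_in("bus","wrist")[:3]])
c0=proj([[392,-294,30]],c)[0].astype(int);print(c0)
m=seg(im,(15,70,25),(32,255,255),tuple(int(v) for v in c0),170)
f=fit(BUS,[(m,c)],(392,-294,54));print(f,m.sum())
for h in hullpts(BUS,f[0],c): cv2.polylines(im,[h.astype(np.int32)],True,(0,0,255),1)
go(f[0][0],f[0][1],30,f[0][2]+90)
cv2.imwrite("pics/w1.png",im)
E
```

```text
[ 377.05212814 -293.26408531  199.64028654] [ 98.72533707  89.96616639 -28.68576961] [([172.8, 222.0, 67.1, 113.2], 0.84)]
[266 163]
(array([ 391.5, -299.1,   52.3]), np.float64(0.04)) 5862
at [ 378.2 -295.9  199.8] jaw -37.5 q [-38.   7. 111.  -0.  62.  -1.] t 2.92 w 92.2 spin 0.2 D [  13.3   -3.2 -169.8] N 5
[[[34.0, 2.5, -1.0, 0.0], [34.0, 2.5, -1.0, 0.0], [34.0, 2.5, -1.0, 0.0], [34.0, 2.5, -1.0, 0.0], [34.0, 2.5, -1.0, 0.0]]]
```

View pics/w1.png

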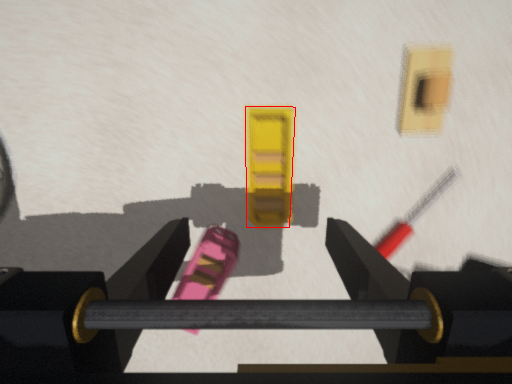

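The overlay fits the yellow bus at (270,165). The pink one at (210,265) stays clear. I'll descend partway and re-fit.

servo_tool --motion '[[[30, 4, -2, 0], [30, 4, -2, 0], [0, 4, -1, 0], [0, 0, 0, 0], [0, 0, 0, 0]]]'

```text
time: 3.33
eef_pos: [390.4, -294.3, 140.6]
eef_rot: [92.4, 90.0, -34.7]
force: [0.6, -0.6, 0.3]
width: 91.7
```

```bash
cat >> look.py <<'E'
def wfit(parts,lo,hi,p0,r=200,name=None,z=0):
    s=ctrl.read_state();im=vision.camera("wrist");c=extr("wrist",s)
    c0=proj([[p0[0],p0[1],30+z]],c)[0].astype(int)
    m=seg(im,lo,hi,tuple(int(v) for v in c0),r);f=fit([b+[0,0,z] for b in parts],[(m,c)],p0);print("fit",f,int(m.sum()))
    if name:
        for h in hullpts([b+[0,0,z] for b in parts],f[0],c): cv2.polylines(im,[h.astype(np.int32)],True,(0,0,255),1)
        cv2.imwrite(name,im)
    return f[0]
E
python3 - <<'E'
from look import *
f=wfit(BUS,(15,70,25),(32,255,255),(391.5,-297,53),name="pics/w2.png")
go(f[0],f[1],30,f[2]+90)
E
```

```text
fit (array([ 391.6, -293.9,   53.6]), np.float64(0.024)) 7920
at [ 390.6 -294.5  141. ] jaw -37.1 q [-37.  12. 113.  -0.  55.  -0.] t 3.38 w 91.3 spin -0.7 D [   1.     0.6 -111. ] N 3
[[[37.0, 0.0, -0.5, 0.0], [37.0, 0.0, -0.5, 0.0], [37.0, 0.0, -0.5, 0.0]]]
```

servo_tool --motion '[[[30, 0, -1, -0.5], [30, 0, 0, 0], [30, 0, 0, 0], [21, 0, 0, 0], [0, 0, 0, 0]]]'

```text
time: 3.8
eef_pos: [389.1, -292.4, 26.7]
eef_rot: [-90.1, 89.8, 143.2]
force: [-1.2, 0.6, -0.6]
width: 91.9
```

servo_tool --motion '[[[0, 0, 0, 0], [0, 0, 0, 0], [0, 0, 0, 0], [0, 0, 0, 0], [0, 0, 0, 0], [0, 0, 0, 0]]]' --gripper 1 --force 12

```text
time: 4.3
eef_pos: [391.0, -293.9, 29.4]
eef_rot: [89.5, 89.9, -37.2]
force: [-0.8, 0.7, 8.6]
width: 55.9
```

servo_tool --motion '[[[-15, 0, 0, 0], [-25, 0, 0, 0], [-35, 0, 0, 0], [-35, 0, 0, 0], [-35, 0, 0, 0], [-15, 0, 0, 0], [0, 0, 0, 0]]]'

```text
time: 4.88
eef_pos: [392.2, -294.9, 192.3]
eef_rot: [89.7, 89.6, -37.0]
force: [0.8, -0.3, -1.5]
width: 55.6
```

```bash
python3 - <<'E'
from look import *
go(425,78,395,78)
E
```

```text
at [ 392.2 -294.9  192.3] jaw -36.7 q [-37.   8. 110.   0.  61.  -0.] t 4.88 w 55.6 spin 65.3 D [ 32.8 372.9 202.7] N 12
[[[-17.0, -16.0, -26.5, 5.5], [-17.0, -18.5, -25.0, 5.5], [-17.0, -21.0, -23.0, 5.5], [-17.0, -23.0, -21.0, 5.5], [-17.0, -25.0, -18.5, 5.5], [-17.0, -26.5, -16.0, 5.5], [-17.0, -28.0, -13.5, 5.5], [-17.0, -29.0, -11.0, 5.5]]]
[[[-17.0, -30.0, -8.0, 5.5], [-17.0, -30.5, -5.0, 5.5], [-17.0, -31.0, -2.0, 5.5], [-17.0, -31.0, 0.5, 5.5]]]
```

servo_tool --motion '[[[-17.0, -16.0, -26.5, 5.5], [-17.0, -18.5, -25.0, 5.5], [-17.0, -21.0, -23.0, 5.5], [-17.0, -23.0, -21.0, 5.5], [-17.0, -25.0, -18.5, 5.5], [-17.0, -26.5, -16.0, 5.5], [-17.0, -28.0, -13.5, 5.5], [-17.0, -29.0, -11.0, 5.5]]]'

```text
time: 5.55
eef_pos: [413.1, -44.6, 323.6]
eef_rot: [-15.9, 89.9, 173.1]
force: [1.0, -0.1, -2.0]
width: 55.7
```

servo_tool --motion '[[[-17.0, -30.0, -8.0, 5.5], [-17.0, -30.5, -5.0, 5.5], [-17.0, -31.0, -2.0, 5.5], [-17.0, -31.0, 0.5, 5.5], [0, 0, 0, 0], [0, 0, 0, 0], [0, 0, 0, 0]]]'

```text
time: 6.13
eef_pos: [425.7, 76.8, 390.6]
eef_rot: [33.7, 89.8, -158.8]
force: [-0.6, -0.2, -2.9]
width: 56.2
```

```bash
python3 - <<'E'
from look import *
s=ctrl.read_state();im=vision.camera("wrist");c=extr("wrist",s);print(s["eef_pos"],s["eef_rot"])
np.savez("w3.npz",im=im,pos=s["eef_pos"],rot=s["eef_rot"])
m=seg(im,(4,90,15),(19,255,255),(256,100),200);print(m.sum())
cv2.imwrite("pics/w3.png",cv2.resize(im,(800,600),interpolation=cv2.INTER_CUBIC))
E
```

```text
[425.66952156  76.83624369 390.64961232] [  33.73494691   89.83330445 -158.76181228]
8384
```

View pics/w3.png

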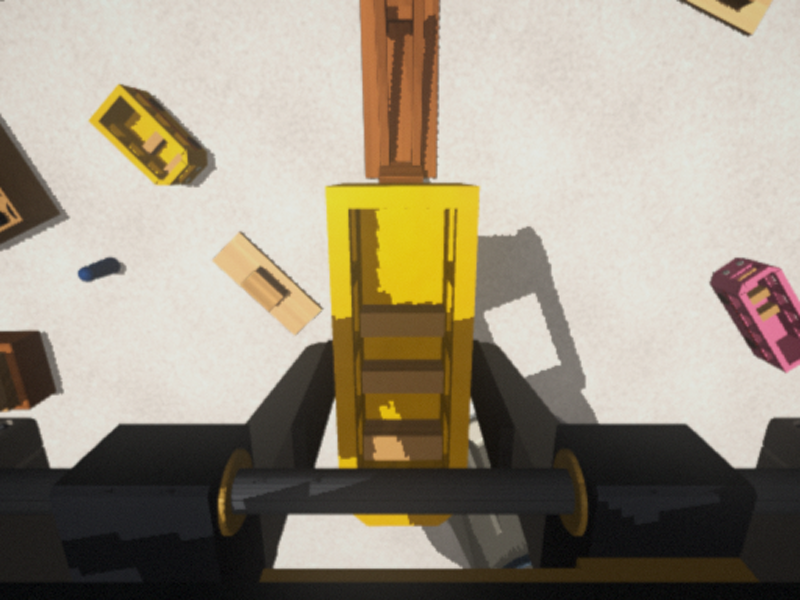

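Bus held centred in the jaws. The stand's low end shows at (400,175), with the rails running up the image and the long roof at (268,283). I'll enlarge the stand for edges.

```bash
python3 - <<'E'
from look import *
im=np.load("w3.npz")["im"]
cv2.imwrite("pics/w3c.png",cv2.resize(im[0:122,222:292],None,fx=4.9,fy=4.9,interpolation=cv2.INTER_LANCZOS4))
E
```

```text
(no output)
```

View pics/w3c.png

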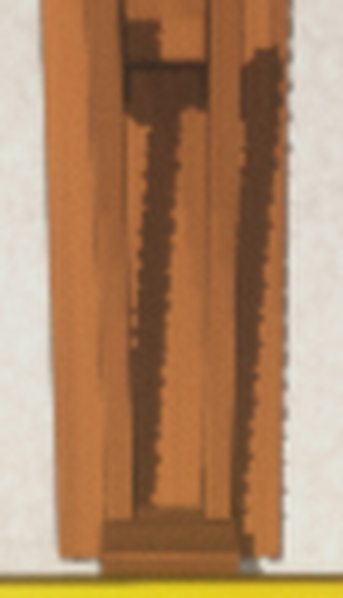

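```bash
python3 - <<'E'
from look import *
d=np.load("w3.npz");c=extr("wrist",dict(eef_pos=d["pos"],eef_rot=d["rot"]))
b=lambda x,y,z:backproj((222+(x+.5)/4.9-.5,(y+.5)/4.9-.5),z,c).round(1)
for n,a in dict(railfoot=(168.5,518,50),stoptop=(169,552,72.7),stoplow=(169,575,67.6),baseL=(60,556,12),baseR=(278,556,12),baseL2=(40,2,12),baseR2=(290,2,12),
  stL=(101,552,72.7),stR=(239,552,72.7)).items(): print(n,b(*a))
L=b(60,556,12);R=b(278,556,12);L2=b(40,2,12);R2=b(290,2,12)
print(np.linalg.norm(L-R),np.linalg.norm(L2-R2),[np.degrees(np.arctan2(*(v[1::-1]))) for v in (L2-L,R2-R,(L2+R2)-(L+R))])
# direction from rails mid at top of crop with z growing
o=b(168.5,518,50)
for k in range(30): pass
z=50
for _ in range(20):
    p=b(168.5,2,z);z=50+np.tan(np.radians(25))*np.linalg.norm((p-o)[:2])
print("rail mid",p,np.degrees(np.arctan2(p[1]-o[1],p[0]-o[0])))
jr=Ro.from_euler("xyz",d["rot"],degrees=True).as_matrix();print("jaw",jaw(jr),"bus yaw",jaw(jr)+90)
# project model as check
th=np.radians(25)
E
```

```text
railfoot [502.5  62.8  50. ]
stoptop [491.3  65.   72.7]
stoplow [483.3  66.8  67.6]
baseL [497.2 108.5  12. ]
baseR [478.3  23.4  12. ]
baseL2 [685.1  69.3  12. ]
baseR2 [665.7 -18.2  12. ]
stL [496.6  88.6  72.7]
stR [485.9  40.6  72.7]
87.17350514921377 89.62482914907007 [np.float64(-11.784117840442958), np.float64(-12.515858047373346), np.float64(-12.15000350886239)]
rail mid [643.8  31.  117.5] -12.683278095207935
jaw -102.49664719789092 bus yaw -12.496647197890923
```

```bash
python3 - <<'E'
from look import *
go(566,48.7,175,77.5)
E
```

```text
at [425.6  76.4 390.7] jaw -102.6 q [ 10.  -6. 100.  -0.  86. 113.] t 6.18 w 55.4 spin -0.1 D [ 140.4  -27.7 -215.7] N 7
[[[31.0, -0.5, -20.5, 0.0], [31.0, -0.5, -20.5, 0.0], [31.0, -0.5, -20.5, 0.0], [31.0, -0.5, -20.5, 0.0], [31.0, -0.5, -20.5, 0.0], [31.0, -0.5, -20.5, 0.0], [31.0, -0.5, -20.5, 0.0]]]
```

servo_tool --motion '[[[20, -0.5, -36, 0], [30, -0.5, -36, 0], [36, -0.5, -36, 0], [36, -0.5, -35.5, 0], [36, -0.5, 0, 0], [36, 0, 0, 0], [22, 0, 0, 0], [0, 0, 0, 0]]]'

```text
time: 6.85
eef_pos: [546.1, 49.6, 186.4]
eef_rot: [18.9, 89.4, -173.8]
force: [-0.4, -0.7, -2.7]
width: 55.8
```

servo_tool --motion '[[[0, 0, 0, 0], [0, 0, 0, 0], [0, 0, 0, 0]]]'

```text
time: 7.1
eef_pos: [551.7, 51.4, 194.7]
eef_rot: [-163.2, 89.8, 4.1]
force: [0.2, 0.4, -2.3]
width: 55.7
```

```bash
python3 - <<'E'
from look import *
go(566,48.7,158,77.5)
a=vision.camera("side");b=vision.camera("top")
cv2.imwrite("pics/h1.png",np.hstack([cv2.resize(a[90:240,190:340],(400,400)),cv2.resize(b[120:220,220:320],(400,400))]))
print(ctrl.read_state()["force"])
E
```

```text
at [551.7  51.4 194.7] jaw -102.7 q [  5.  14. 103.  -0.  63. 108.] t 7.1 w 55.7 spin -0.2 D [ 14.3  -2.7 -36.7] N 2
[[[18.5, 0.0, -7.0, 0.0], [18.5, 0.0, -7.0, 0.0]]]
[ 0.24767818  0.92798157 -3.24850844]
```

View pics/h1.png

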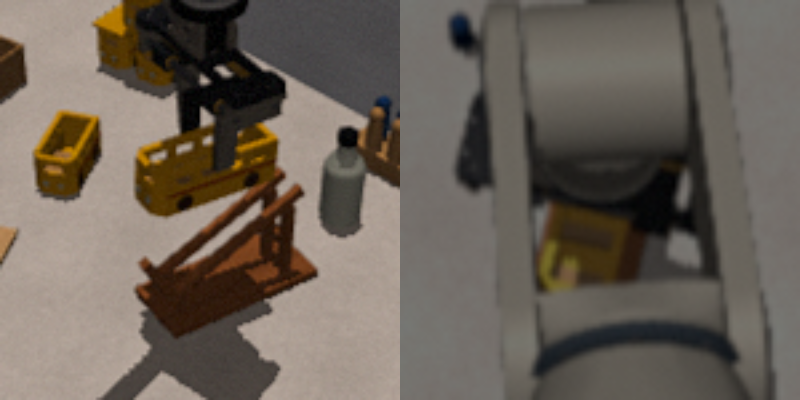

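Hover is good: bus level, nose downhill, over the rails. Now lower it slowly and let it tilt in a light grip as the tail meets the rails.

servo_tool --motion '[[[19, 0, -7, 0], [18, 0, -7.5, 0], [0, 0, 0, 0], [0, 0, 0, 0]]]' --force 7

```text
time: 7.53
eef_pos: [564.3, 48.6, 156.0]
eef_rot: [16.0, 90.0, -176.7]
force: [-0.2, -0.2, -1.7]
width: 56.1
```

servo_tool --motion '[[[4, 0, 0, 0], [4, 0, 0, 0], [3, 0, 0, 0], [3, 0, 0, 0], [3, 0, 0, 0], [2, 0, 0, 0], [0, 0, 0, 0]]]'

```text
time: 8.12
eef_pos: [563.5, 48.7, 136.3]
eef_rot: [9.9, 89.9, 177.3]
force: [-2.9, 0.8, -1.0]
width: 56.1
```

servo_tool --motion '[[[3, 0, -1, 0], [3, 0, -1, 0], [3, 0, -1, 0], [3, 0, 0, 0], [2, 0, 0, 0], [0, 0, 0, 0]]]'

```text
time: 8.62
eef_pos: [567.7, 47.8, 122.1]
eef_rot: [110.6, 90.0, -82.0]
force: [-0.7, 0.5, -2.1]
width: 56.3
```

servo_tool --motion '[[[2, 0, 0, 0], [2, 0, 0, 0], [2, 0, 0, 0], [0, 0, 0, 0], [0, 0, 0, 0]]]'

```text
time: 9.03
eef_pos: [567.7, 47.9, 116.6]
eef_rot: [-179.7, 90.0, -12.4]
force: [0.5, -0.1, -2.8]
width: 55.8
```

```bash
python3 - <<'E'
from look import *
go(566,48.7,112,77.5)
a=vision.camera("side");cv2.imwrite("pics/h2.png",cv2.resize(a[100:220,210:330],(600,600),interpolation=cv2.INTER_CUBIC))
print(ctrl.read_state()["force"])
E
```

```text
at [567.7  47.9 116.6] jaw -102.6 q [  5.  21. 105.  -0.  55. 107.] t 9.03 w 55.8 spin -0.1 D [-1.7  0.8 -4.6] N 1
[[[4.5, -0.5, 2.0, 0.0]]]
[ 0.23799732 -0.253373   -2.34561453]
```

View pics/h2.png

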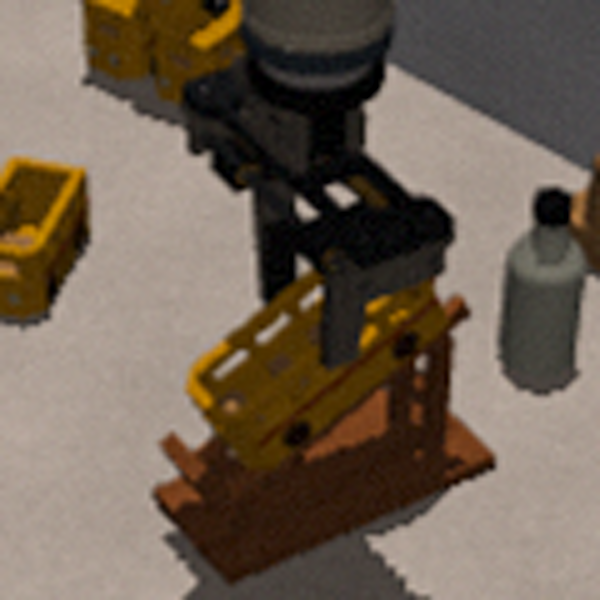

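The bus has tilted to about the rail slope, roughly 3 mm above flat. Settle it, then slide downhill to the stop.

servo_tool --motion '[[[1, 0, 0, 0], [1, 0, 0, 0], [1, 0, 0, 0], [1, 0, 0, 0], [0, 0, 0, 0], [0, 0, 0, 0]]]'

```text
time: 9.58
eef_pos: [568.8, 47.6, 114.0]
eef_rot: [-175.2, 89.8, -7.8]
force: [-1.9, -1.6, 7.5]
width: 56.1
```

servo_tool --motion '[[[0.3, 0, 1.5, 0], [0.6, 0, 1.5, 0], [0.7, 0, 1.5, 0], [0.7, 0, 1.5, 0], [0.7, 0, 1.5, 0], [0.7, 0, 1.5, 0], [0, 0, 0, 0]]]'

```text
time: 10.17
eef_pos: [559.0, 50.1, 109.3]
eef_rot: [-157.4, 89.9, 10.0]
force: [0.1, 0.1, 5.3]
width: 56.1
```

servo_tool --motion '[[[0.2, 0, 0.5, 0], [0.2, 0, 0.5, 0], [0.2, 0, 0.5, 0], [0.2, 0, 0.5, 0], [0.2, 0, 0.5, 0], [0, 0, 0, 0]]]'

```text
time: 10.67
eef_pos: [556.4, 50.5, 108.1]
eef_rot: [-149.9, 90.0, 17.4]
force: [0.2, -0.1, 5.6]
width: 55.8
```

servo_tool --motion '[[[0.2, 0, 0.5, 0], [0.2, 0, 0.5, 0], [0.2, 0, 0.5, 0], [0.2, 0, 0.5, 0], [0, 0, 0, 0]]]'

```text
time: 11.08
eef_pos: [554.1, 50.9, 107.0]
eef_rot: [2.4, 90.0, 169.7]
force: [-0.5, 1.4, 4.0]
width: 55.3
```

```bash
python3 - <<'E'
from look import *
go(556,51,108,77.5)
a=vision.camera("side");cv2.imwrite("pics/h3.png",cv2.resize(a[130:220,220:310],(600,600),interpolation=cv2.INTER_CUBIC))
print(ctrl.read_state()["force"])
E
```

```text
at [554.1  50.9 107. ] jaw -102.7 q [  5.  20. 107.   0.  53. 108.] t 11.08 w 55.3 spin -0.2 D [1.9 0.1 1. ] N 1
[[[-1.0, -0.5, -2.0, 0.0]]]
[-0.16606176  0.26099602  3.19315609]
```

View pics/h3.png

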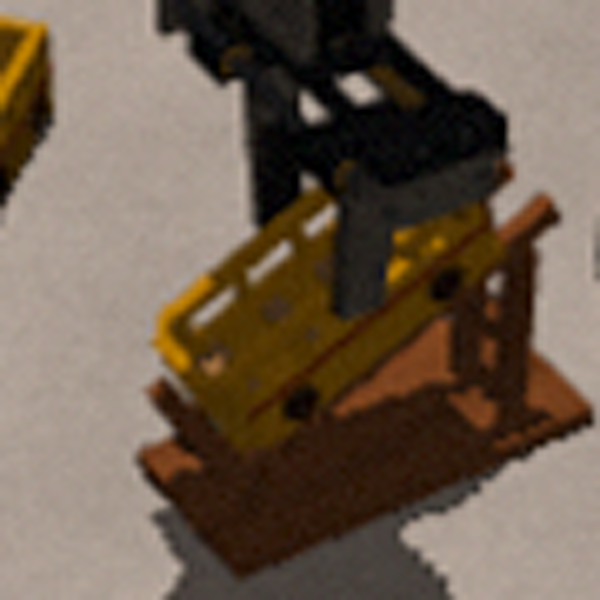

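servo_tool --motion '[[[0.25, 0, 0.6, 0], [0.25, 0, 0.6, 0], [0.25, 0, 0.6, 0], [0.25, 0, 0.6, 0], [0, 0, 0, 0]]]'

```text
time: 11.55
eef_pos: [552.0, 51.3, 106.0]
eef_rot: [113.9, 90.0, -78.7]
force: [1.4, -0.1, 0.6]
width: 55.8
```

servo_tool --motion '[[[0.25, 0, 0.6, 0], [0.25, 0, 0.6, 0], [0.25, 0, 0.6, 0], [0.25, 0, 0.6, 0], [0, 0, 0, 0]]]'

```text
time: 11.97
eef_pos: [551.6, 51.8, 106.1]
eef_rot: [-170.4, 89.8, -3.0]
force: [5.6, -1.8, 4.1]
width: 56.0
```

Stop contact is felt (Fx 5.6 N with no further travel). Release and retreat upward.

servo_tool --motion '[[[-0.4, 0, -0.5, 0], [0, 0, 0, 0], [0, 0, 0, 0]]]'

```text
time: 12.22
eef_pos: [551.5, 51.8, 106.1]
eef_rot: [-167.3, 89.8, 0.1]
force: [5.3, -1.2, 2.8]
width: 56.0
```

servo_tool --motion '[[[0, 0, 0, 0], [0, 0, 0, 0], [0, 0, 0, 0], [0, 0, 0, 0], [0, 0, 0, 0]]]' --gripper -1

```text
time: 12.63
eef_pos: [549.5, 51.8, 105.2]
eef_rot: [13.2, 89.9, -179.5]
force: [-1.0, -0.5, -0.2]
width: 87.1
```

servo_tool --motion '[[[-10, 0, 0, 0], [-20, 0, 0, 0], [-30, 0, 0, 0], [-35, 0, 0, 0], [-35, 0, 15, 0], [-15, 0, 15, 0], [0, 0, 0, 0], [0, 0, 0, 0]]]'

```text
time: 13.3
eef_pos: [521.1, 58.5, 252.0]
eef_rot: [-162.1, 89.8, 5.3]
force: [0.6, -0.0, -0.5]
width: 91.9
```

```bash
python3 - <<'E'
from look import *
s=ctrl.read_state();im=vision.camera("wrist");a=vision.camera("side")
np.savez("w4.npz",im=im,pos=s["eef_pos"],rot=s["eef_rot"]);print(s["eef_pos"],s["eef_rot"],s["time"],s["force"])
cv2.imwrite("pics/w4.png",np.hstack([im[:,100:420],cv2.resize(a[130:220,220:310],(384,384),interpolation=cv2.INTER_CUBIC)]))
E
```

```text
[521.08009078  58.51595466 252.00670656] [-162.11778875   89.84831631    5.25509897] 13.3 [ 0.62635771 -0.00773936 -0.47167352]
```

View pics/w4.png

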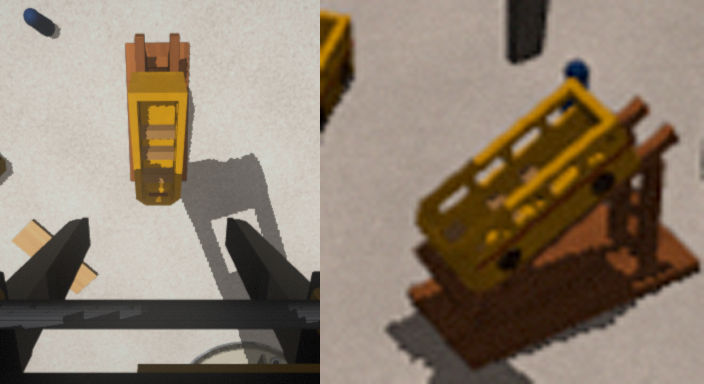

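Bus released on the slope, with the tail mid at column 157 and the rails mid at 157. I'll fit its pose numerically.

```bash
cat >> look.py <<'E'
Ry=Ro.from_euler("y",-25,degrees=True).as_matrix()
def cradle(B): return B@Ry.T+[0,0,50]
o=12.0
BODY=np.array([[x,y,z] for x,y in((0,28-o),(0,o-28),(o,28),(o,-28),(150,28),(150,-28)) for z in(0.,55.)])
E
python3 - <<'E'
from look import *
d=np.load("w4.npz");im=d["im"];c=extr("wrist",dict(eef_pos=d["pos"],eef_rot=d["rot"]))
a=vision.camera("side");s=extr("side")
Y=((15,70,15),(34,255,255))
m=seg(im,*Y,(257,140),100);n=seg(a,*Y,(262,175),40)
P=[cradle(BODY)]
p0=(498,63,-12.5)
print(int(m.sum()),int(n.sum()))
f=fit(P,[(m,c)],p0);print(f);print(fit(P,[(n,s)],p0),fit(P,[(m,c),(n,s)],p0))
# test tilt and height
for t in (-30,-27.5,-25,-22.5,-20):
    R=Ro.from_euler("y",t,degrees=True).as_matrix();Q=[BODY@R.T+[0,0,50]];print(t,fit(Q,[(m,c)],p0)[1],fit(Q,[(n,s)],p0))
for h in hullpts(P,f[0],c): cv2.polylines(im,[h.astype(np.int32)],True,(0,0,255),1)
cs,_=cv2.findContours(m,0,1);cv2.drawContours(im,cs,-1,(0,255,0),1)
cv2.imwrite("pics/w4f.png",cv2.resize(im[30:220,210:310],None,fx=3,fy=3))
E
```

```text
7188 1452
(array([501.9,  63.1, -12.2]), np.float64(0.02))
(array([503.8,  63.3, -12.1]), np.float64(0.053)) (array([503.2,  62.8, -12. ]), np.float64(0.082))
-30 0.022 (array([506.8,  60.5, -16.5]), np.float64(0.055))
-27.5 0.017 (array([504.4,  62. , -14.3]), np.float64(0.052))
-25 0.02 (array([503.8,  63.3, -12.1]), np.float64(0.053))
-22.5 0.029 (array([501.9,  62.5,  -9.7]), np.float64(0.058))
-20 0.038 (array([501.5,  62. ,  -7.6]), np.float64(0.062))
```

The bus's nose foot fits at (502,63), yaw -12.2, tilt about 25°. The cradle I measured earlier was (502.5,62.8), yaw -12.5, so it is seated at the stop, centred. Next, the long roof.

```bash
python3 - <<'E'
from look import *
go(388,274.5,160,31.3+90)
E
```

```text
at [520.6  58.2 249.5] jaw -102.7 q [  6.   9. 103.  -0.  69. 109.] t 13.45 w 91.8 spin -44.0 D [-132.6  216.3  -89.5] N 8
[[[11.0, -23.0, 22.0, -5.5], [11.0, -25.0, 20.0, -5.5], [11.0, -26.5, 17.5, -5.5], [11.0, -28.0, 14.5, -5.5], [11.0, -29.5, 12.0, -5.5], [11.0, -30.5, 9.0, -5.5], [11.0, -31.0, 6.0, -5.5], [11.0, -31.5, 3.0, -5.5]]]
```

servo_tool --motion '[[[11.0, -23.0, 22.0, -5.5], [11.0, -25.0, 20.0, -5.5], [11.0, -26.5, 17.5, -5.5], [11.0, -28.0, 14.5, -5.5], [11.0, -29.5, 12.0, -5.5], [11.0, -30.5, 9.0, -5.5], [11.0, -31.0, 6.0, -5.5], [11.0, -31.5, 3.0, -5.5]]]'

```text
time: 14.12
eef_pos: [387.4, 276.0, 160.8]
eef_rot: [5.4, 89.9, -143.0]
force: [0.6, 1.0, -0.4]
width: 91.7
```

servo_tool --motion '[[[0, 0, 0, 0], [0, 0, 0, 0], [0, 0, 0, 0]]]'

```text
time: 14.37
eef_pos: [388.7, 274.8, 161.9]
eef_rot: [17.6, 89.9, -131.1]
force: [-0.1, 0.1, -0.8]
width: 92.1
```

```bash
python3 - <<'E'
from look import *
f=wfit(ROOF,(8,50,40),(28,200,255),(388,274.5,31.3),r=140,name="pics/w5.png")
print(f);go(f[0],f[1],36,f[2]+90)
E
```

```text
fit (array([387.3, 273.9,  31.1]), np.float64(0.025)) 5221
[387.3 273.9  31.1]
at [389.2 274.6 162.3] jaw -58.7 q [ 35.   9. 113.  -0.  57.  94.] t 14.42 w 91.7 spin 0.2 D [  -1.9   -0.7 -126.3] N 4
[[[31.5, 0.0, 0.5, 0.0], [31.5, 0.0, 0.5, 0.0], [31.5, 0.0, 0.5, 0.0], [31.5, 0.0, 0.5, 0.0]]]
```

View pics/w5.png

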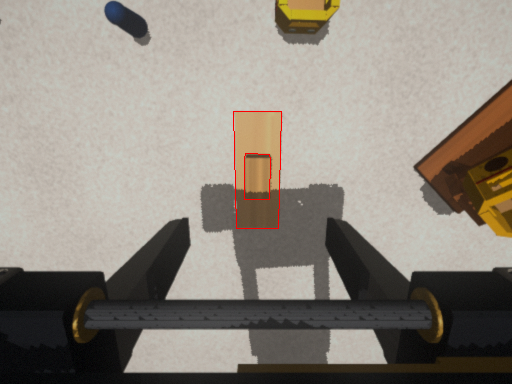

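servo_tool --motion '[[[32, 0, 1, 0], [32, 0, 1, 0], [32, 0, 0, 0], [20, 0, 0, 0], [10, 0, 0, 0], [0, 0, 0, 0]]]'

```text
time: 14.92
eef_pos: [386.6, 272.6, 35.0]
eef_rot: [5.6, 89.8, -143.1]
force: [-1.2, -1.3, 0.9]
width: 91.7
```

servo_tool --motion '[[[0, 0, 0, 0], [0, 0, 0, 0], [0, 0, 0, 0], [0, 0, 0, 0], [0, 0, 0, 0], [0, 0, 0, 0], [0, 0, 0, 0], [0, 0, 0, 0]]]' --gripper 1 --force 10

```text
time: 15.58
eef_pos: [387.0, 274.3, 36.7]
eef_rot: [177.6, 90.0, 29.0]
force: [0.6, -0.1, -0.6]
width: 40.8
```

servo_tool --motion '[[[-15, 0, 0, 0], [-30, 0, 0, 0], [-38, 0, 0, 0], [-38, 0, 0, 0], [-38, 0, 0, 0], [-38, 0, 0, 0], [-30, 0, 0, 0], [0, 0, 0, 0]]]'

```text
time: 16.25
eef_pos: [389.5, 276.1, 269.9]
eef_rot: [-176.3, 89.4, 35.1]
force: [1.8, 0.5, 0.1]
width: 0.5
```

```bash
python3 - <<'E'
from look import *
s=ctrl.read_state();print(s["width"],s["force"])
# target above: cradle s=75+..., see plan
go(502.2+.9763*40,63-.2164*40,270,77.6)
E
```

```text
0.4911886056874655 [1.84718384 0.53172491 0.11183436]
at [389.5 276.1 269.9] jaw -58.6 q [ 35.   3. 107.  -0.  70.  94.] t 16.25 w 0.5 spin 43.8 D [ 1.517e+02 -2.218e+02  1.000e-01] N 8
[[[0.0, 33.5, -2.0, 5.5], [0.0, 33.0, -5.0, 5.5], [0.0, 32.5, -8.0, 5.5], [0.0, 31.5, -11.0, 5.5], [0.0, 30.5, -14.0, 5.5], [0.0, 29.0, -17.0, 5.5], [0.0, 27.0, -19.5, 5.5], [0.0, 25.0, -22.0, 5.5]]]
```

The fingers were still closing (40.8 mm) when I lifted, so that grasp was empty. Reopen, re-measure and repeat.

servo_tool --motion '[[[30, 0, 0, 0], [30, 0, 0, 0], [30, 0, 0, 0], [18, 0, 0, 0], [0, 0, 0, 0], [0, 0, 0, 0], [0, 0, 0, 0], [0, 0, 0, 0]]]' --gripper -1

```text
time: 16.92
eef_pos: [387.8, 274.8, 156.9]
eef_rot: [-176.5, 89.9, 34.8]
force: [0.2, 0.6, -0.2]
width: 51.8
```

servo_tool --motion '[[[0, 0, 0, 0], [0, 0, 0, 0], [0, 0, 0, 0]]]'

```text
time: 17.17
eef_pos: [387.3, 274.4, 156.3]
eef_rot: [-175.5, 89.9, 35.8]
force: [0.1, -0.8, 0.7]
width: 71.7
```

```bash
python3 - <<'E'
from look import *
f=wfit(ROOF,(8,50,40),(28,200,255),(388,274.5,31.3),r=140,name="pics/w6.png")
go(f[0],f[1],36,f[2]+90)
E
```

```text
fit (array([387.4, 274.2,  31.3]), np.float64(0.021)) 5419
at [387.2 274.4 156.1] jaw -58.7 q [ 35.  10. 114.   0.  56.  94.] t 17.22 w 75.9 spin 0.0 D [   0.2   -0.2 -120.1] N 4
[[[30.0, 0.0, 0.0, 0.0], [30.0, 0.0, 0.0, 0.0], [30.0, 0.0, 0.0, 0.0], [30.0, 0.0, 0.0, 0.0]]]
```

Roof undisturbed: same pose, and the gripper is centred over it.

servo_tool --motion '[[[30, 0, 0, 0], [30, 0, 0, 0], [30, 0, 0, 0], [20, 0, 0, 0], [10, 0, 0, 0], [0, 0, 0, 0]]]'

```text
time: 17.72
eef_pos: [385.8, 273.4, 33.9]
eef_rot: [3.9, 89.8, -144.7]
force: [-0.5, 0.8, -0.8]
width: 91.5
```

servo_tool --motion '[[[0, 0, 0, 0], [0, 0, 0, 0], [0, 0, 0, 0], [0, 0, 0, 0], [0, 0, 0, 0], [0, 0, 0, 0], [0, 0, 0, 0], [0, 0, 0, 0]]]' --gripper 1 --force 10

```text
time: 18.38
eef_pos: [387.0, 274.2, 35.7]
eef_rot: [-175.1, 90.0, 36.2]
force: [-0.4, -0.4, -0.4]
width: 40.9
```

servo_tool --motion '[[[0, 0, 0, 0], [0, 0, 0, 0], [0, 0, 0, 0], [0, 0, 0, 0], [0, 0, 0, 0]]]'

```text
time: 18.8
eef_pos: [386.9, 274.2, 35.6]
eef_rot: [-5.4, 90.0, -154.0]
force: [-0.2, 1.0, -0.6]
width: 7.5
```

```bash
python3 - <<'E'
from look import *
print(ctrl.nose_length,ctrl.read_state()["width"])
print([(c,finder.find_in("roof",c)[:3]) for c in ("wrist",)] if vision.camera("wrist") is not None else 0)
im=vision.camera("wrist");cv2.imwrite("pics/w7.png",im)
a=vision.camera("side");cv2.imwrite("pics/s7.png",np.hstack([im[:,100:420],cv2.resize(a[140:230,140:230],(384,384),interpolation=cv2.INTER_CUBIC)]))
E
```

```text
22.0 7.457422154150383
[('wrist', [{'extent': [220.7, 116.2, 78.1, 169.8], 'confidence': 0.57}])]
```

View pics/s7.png

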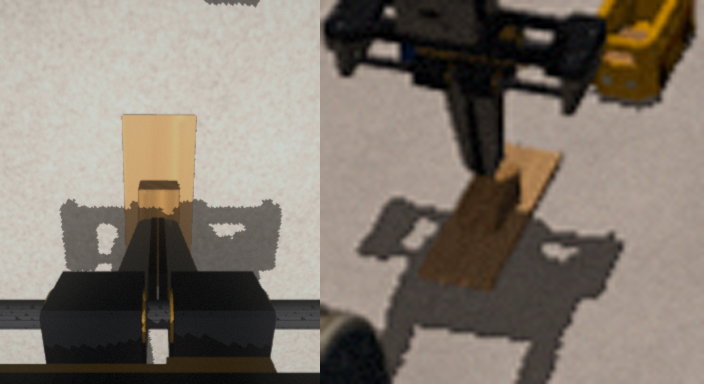

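```bash
python3 - <<'E'
from look import *
s=extr("side");st=ctrl.read_state();print(st["eef_pos"],st["qpos"],st["width"])
for z in (8,14,34,50): print(z,proj([[387,274,z]],s).round(1), "crop",((proj([[387,274,z]],s)-140)*384/90+[320,0]).round())
w=extr("wrist",st)
for z in (14,34,51): print("wr",proj([[387,274,z]],w).round(1))
for v in ([(0,0,0)],[(25,0,0)],[(-25,0,0)]):
    pass
B=place(box(50,30,34,34),(387.4,274.2,31.3));print(proj(B,w).round(0)[::2].tolist(), ((proj(B,s)-140)*384/90+[320,0]).round()[::2].tolist())
E
```

```text
[386.92019201 274.17516029  35.56130594] [3.51400755e+01 2.06420074e+01 1.19213535e+02 8.30649361e-04
 4.01481358e+01 9.37918530e+01] 0.5491613095281429
8 [[179.3 188.9]] crop [[488. 209.]]
14 [[179.1 187.5]] crop [[487. 203.]]
34 [[178.4 182.8]] crop [[484. 183.]]
50 [[177.8 179. ]] crop [[481. 166.]]
wr [[257.6 212.7]]
wr [[257.6 223.1]]
wr [[257.6 233.7]]
[[277.0, 253.0], [238.0, 253.0], [279.0, 190.0], [236.0, 190.0]] [[491.0, 208.0], [452.0, 201.0], [515.0, 164.0], [477.0, 157.0]]
```

The fingertips sit higher than stated: they closed over the block top. I'll probe gently with closed fingers for the true tip height.

servo_tool --motion '[[[1, 0, 0, 0], [1, 0, 0, 0], [0, 0, 0, 0]]]'

```text
time: 19.25
eef_pos: [386.8, 274.1, 33.4]
eef_rot: [8.8, 90.0, -139.8]
force: [-0.2, -0.1, 0.1]
width: 0.6
```

servo_tool --motion '[[[1, 0, 0, 0], [1, 0, 0, 0], [0, 0, 0, 0]]]'

```text
time: 19.5
eef_pos: [386.8, 274.1, 31.4]
eef_rot: [-0.0, 90.0, -148.7]
force: [0.6, 0.3, 0.5]
width: 0.5
```

servo_tool --motion '[[[1, 0, 0, 0], [1, 0, 0, 0], [0, 0, 0, 0]]]'

```text
time: 19.75
eef_pos: [386.9, 274.1, 29.4]
eef_rot: [3.9, 90.0, -144.7]
force: [-0.4, 0.3, 0.1]
width: 0.2
```

servo_tool --motion '[[[1.5, 0, 0, 0], [1.5, 0, 0, 0], [0, 0, 0, 0]]]'

```text
time: 20.0
eef_pos: [386.8, 274.1, 26.3]
eef_rot: [5.8, 90.0, -142.8]
force: [0.1, -0.8, 0.2]
width: 0.2
```

servo_tool --motion '[[[1.5, 0, 0, 0], [1.5, 0, 0, 0], [0, 0, 0, 0]]]'

```text
time: 20.25
eef_pos: [386.8, 274.1, 23.3]
eef_rot: [5.2, 90.0, -143.4]
force: [-0.2, -0.5, -0.1]
width: 0.3
```

servo_tool --motion '[[[1.5, 0, 0, 0], [1.5, 0, 0, 0], [0, 0, 0, 0]]]'

```text
time: 20.5
eef_pos: [386.8, 274.1, 20.3]
eef_rot: [3.5, 90.0, -145.2]
force: [0.5, -0.0, 0.5]
width: 0.6
```

```bash
python3 - <<'E'
from look import *
s=extr("side")
v=np.array([.2164,.9763,0])
for sg in(-1,1):
  for t in(22,0,-16): print(sg,t,proj([np.array([554.1,50.9,107-t])+sg*v*30, np.array([554.1,50.9,107-t])+sg*v*44],s).round(1).tolist())
print("observed bottom ~ (274,176.5), cols 271-278")
st=ctrl.read_state();print(st["eef_pos"][2],st["time"])
a=vision.camera("side");p=proj([[387,274,20]],s)[0].astype(int)
g=a[p[1]-40:p[1]+25,p[0]-14:p[0]+18];h=cv2.cvtColor(g,cv2.COLOR_BGR2HSV)
print("origin",p-[14,40])
# dark = '#', wood='w', else '.'
for r in h[::2]: print("".join("#" if (q[2]<60 and q[1]<90) else "w" if q[1]>90 else "." for q in r))
for z in(0,8,20,34,50,60): print(z,proj([[387,274,z]],s).round(1))
E
```

```text
-1 22 [[271.8, 185.4], [274.4, 188.1]]
-1 0 [[272.0, 179.8], [274.6, 182.5]]
-1 -16 [[272.1, 175.7], [274.7, 178.4]]
1 22 [[261.1, 174.2], [258.6, 171.7]]
1 0 [[261.1, 168.7], [258.6, 166.1]]
1 -16 [[261.1, 164.6], [258.7, 162.0]]
observed bottom ~ (274,176.5), cols 271-278
20.29967796531866 20.5
origin [164 146]
#w#########w##w#####............
##############w#wwww#ww#wwww###.
##############wwwwwwwww########w
##############ww##wwwwww........
w###w#w######wwwwww#wwww########
wwwwwwwwwwww#w##w#w#www##wwww#ww
w#www#wwwwwwwwwwwwwwwwww#w#wwwww
w#w###ww#w#wwwwwww##ww#......##w
wwwwwwww##w#ww#wwwww##..........
..##w#w###ww##ww#ww##########...
......#########w###............#
.......####w#######.............
........###w#######.............
........####w######.............
.........###ww#####wwww.........
.........##www#####wwwwwwwwwwwww
..........###w#####wwwwwwwwwwwww
..........###w#w###wwwwwwwwwwww.
...........##w####wwwwwwwwwwww..
..........wwwwwwwwwwwwwwwwwww...
.........wwwwwwwwwwwwwwwwwww....
........wwwwwwwwwwwwwwwwwww.....
.......wwwwwwwwwwwwwwwwwww......
....#wwwwwwwwwwwwwwwwwwww.......
....wwwwwwwwwwwwwwwwwww#........
...wwwwwwwwwwwwwwwwwwww.........
..wwwwwwwwwwwwwwwwwww...........
.wwwwwwwwwwwwwwwwwww#...........
wwwwwwwwwwwwwwwwwww.............
wwwwwwwwwwwwwwwwww#.............
.....#wwwwwwwwwww#..............
................................
................................
0 [[179.5 190.8]]
8 [[179.3 188.9]]
20 [[178.8 186.1]]
34 [[178.4 182.8]]
50 [[177.8 179. ]]
60 [[177.4 176.5]]
```

Both the picture and the wrist geometry put the real tips about 14–16 mm behind the reported TCP. Continue the gentle probe.

servo_tool --motion '[[[1, 0, 0, 0], [1, 0, 0, 0], [0, 0, 0, 0]]]'

```text
time: 20.8
eef_pos: [387.1, 274.3, 19.2]
eef_rot: [177.4, 90.0, 28.7]
force: [-3.3, -1.8, 13.2]
width: 0.6
```

servo_tool --motion '[[[1, 0, 0, 0], [0, 0, 0, 0]]]'

```text
time: 20.97
eef_pos: [387.1, 274.3, 19.2]
eef_rot: [177.2, 90.0, 28.6]
force: [-6.5, -5.1, 28.6]
width: 0.7
```

servo_tool --motion '[[[1, 0, 0, 0], [0, 0, 0, 0]]]'

```text
time: 21.13
eef_pos: [387.2, 274.3, 19.1]
eef_rot: [-177.5, 90.0, 33.9]
force: [-9.9, -6.8, 45.9]
width: 0.4
```

Contact at TCP z = 19.2, so the tips are 14.8 mm behind the reported TCP. That last step pressed 46 N through the fingertips, so I'm backing off now. Regrip with reported z ≈ -1.

servo_tool --motion '[[[-5, 0, 0, 0], [-15, 0, 0, 0], [-25, 0, 0, 0], [-25, 0, 0, 0], [-25, 0, 0, 0], [-25, 0, 0, 0], [0, 0, 0, 0], [0, 0, 0, 0]]]' --gripper -1

```text
time: 21.8
eef_pos: [387.8, 274.8, 137.7]
eef_rot: [-175.9, 89.8, 35.5]
force: [-0.9, 0.0, -0.5]
width: 51.5
```

servo_tool --motion '[[[0, 0, 0, 0], [0, 0, 0, 0], [0, 0, 0, 0]]]'

```text
time: 22.05
eef_pos: [386.2, 273.7, 135.4]
eef_rot: [3.7, 89.9, -144.9]
force: [-0.5, -0.2, -0.1]
width: 71.8
```

```bash
python3 - <<'E'
from look import *
f=wfit(ROOF,(8,50,40),(28,200,255),(388,274.5,31.3),r=140)
go(f[0],f[1],-1,f[2]+90)
E
```

```text
fit (array([387.5, 274. ,  31.3]), np.float64(0.025)) 6077
at [386.3 273.7 135.5] jaw -58.7 q [ 35.  11. 115.   0.  54.  94.] t 22.1 w 75.9 spin 0.0 D [   1.2    0.3 -136.5] N 4
[[[34.0, 0.0, -0.5, 0.0], [34.0, 0.0, -0.5, 0.0], [34.0, 0.0, -0.5, 0.0], [34.0, 0.0, -0.5, 0.0]]]
```

servo_tool --motion '[[[34, 0, -1, 0], [34, 0, 0, 0], [30, 0, 0, 0], [20, 0, 0, 0], [10, 0, 0, 0], [5, 0, 0, 0], [3, 0, 0, 0], [0, 0, 0, 0]]]'

```text
time: 22.77
eef_pos: [388.1, 274.9, 0.7]
eef_rot: [-175.4, 90.0, 35.9]
force: [-0.0, -0.2, -0.4]
width: 92.0
```

servo_tool --motion '[[[0, 0, 0, 0], [0, 0, 0, 0], [0, 0, 0, 0], [0, 0, 0, 0], [0, 0, 0, 0], [0, 0, 0, 0], [0, 0, 0, 0], [0, 0, 0, 0]]]' --gripper 1 --force 8

```text
time: 23.43
eef_pos: [387.8, 274.7, 0.6]
eef_rot: [-40.5, 90.0, 170.8]
force: [-0.2, -0.6, -0.2]
width: 40.6
```

servo_tool --motion '[[[0, 0, 0, 0], [0, 0, 0, 0], [0, 0, 0, 0], [0, 0, 0, 0]]]'

```text
time: 23.77
eef_pos: [387.7, 274.7, 0.5]
eef_rot: [-0.1, 90.0, -148.7]
force: [0.6, -0.3, 0.6]
width: 30.2
```

Gripped at 30.2 mm. Lift and carry.

servo_tool --motion '[[[-10, 0, 0, 0], [-25, 0, 0, 0], [-35, 0, 0, 0], [-35, 0, 0, 0], [-35, 0, 0, 0], [-35, 0, 0, 0], [-30, 0, 0, 0], [0, 0, 0, 0]]]'

```text
time: 24.43
eef_pos: [390.5, 276.6, 212.1]
eef_rot: [-176.0, 89.4, 35.4]
force: [0.7, 0.6, -0.2]
width: 30.0
```

```bash
python3 - <<'E'
from look import *
print(ctrl.read_state()["force"]);go(536.1,55.6,205,77.7,n=10)
E
```

```text
[ 0.74880264  0.63374049 -0.17379178]
at [390.5 276.6 212.1] jaw -58.7 q [ 35.   6. 111.   0.  63.  94.] t 24.43 w 30.0 spin 43.6 D [ 145.6 -221.    -7.1] N 10
[[[0.5, 26.5, -1.0, 4.5], [0.5, 26.5, -3.0, 4.5], [0.5, 26.0, -5.0, 4.5], [0.5, 25.5, -7.0, 4.5], [0.5, 25.0, -9.0, 4.5], [0.5, 24.0, -10.5, 4.5], [0.5, 23.5, -12.5, 4.5], [0.5, 22.5, -14.5, 4.5]]]
[[[0.5, 21.0, -16.0, 4.5], [0.5, 20.0, -17.5, 4.5]]]
```

servo_tool --motion '[[[0.5, 26.5, -1.0, 4.5], [0.5, 26.5, -3.0, 4.5], [0.5, 26.0, -5.0, 4.5], [0.5, 25.5, -7.0, 4.5], [0.5, 25.0, -9.0, 4.5], [0.5, 24.0, -10.5, 4.5], [0.5, 23.5, -12.5, 4.5], [0.5, 22.5, -14.5, 4.5]]]'

```text
time: 25.1
eef_pos: [503.3, 95.4, 201.4]
eef_rot: [11.6, 90.0, -173.3]
force: [0.2, -0.9, -0.7]
width: 29.6
```

servo_tool --motion '[[[0.5, 21.0, -16.0, 4.0], [0.5, 20.0, -17.5, 4.0], [0, 0, 0, 0], [0, 0, 0, 0], [0, 0, 0, 0], [0, 0, 0, 0]]]'

```text
time: 25.6
eef_pos: [531.1, 52.8, 200.5]
eef_rot: [-3.7, 90.0, 163.7]
force: [0.2, -0.8, -0.5]
width: 29.7
```

```bash
python3 - <<'E'
from look import *
go(536.1,55.6,175,77.7)
s=ctrl.read_state();a=vision.camera("side");c=extr("side");W=((8,50,25),(19,255,255));Y=((20,90,15),(34,255,255))
im=vision.camera("wrist");np.savez("w8.npz",im=im,side=a,pos=s["eef_pos"],rot=s["eef_rot"])
f=fit([cradle(BODY)],[(seg(a,(15,70,15),(34,255,255),(262,175),40),c)],(502,63,-12.3));print("bus side fit(occluded)",f)
w=extr("wrist",s)
R=box(150,56,0,8)+[0,0,s["eef_pos"][2]-.5]
h=cv2.cvtColor(im,cv2.COLOR_BGR2HSV)
q=proj(place(R,(s["eef_pos"][0],s["eef_pos"][1],-12.3)),w);print("pred roof corners (held)",q.round(0).tolist())
for r in (60,80,100,120,140,160): print(r,[tuple(int(t) for t in h[r,x]) for x in range(180,340,12)])
E
```

```text
at [531.1  52.8 200.5] jaw -102.6 q [  6.  12. 105.   0.  63. 108.] t 25.6 w 29.7 spin -0.3 D [  5.    2.8 -25.5] N 1
[[[25.5, -4.0, -4.5, -0.5]]]
bus side fit(occluded) (array([502.2,  59. ,  -5.4]), np.float64(0.381))
pred roof corners (held) [[294.0, 309.0], [295.0, 316.0], [224.0, 309.0], [223.0, 316.0], [302.0, 116.0], [303.0, 117.0], [215.0, 117.0], [213.0, 117.0]]
60 [(18, 17, 219), (27, 13, 218), (19, 20, 217), (17, 21, 218), (12, 154, 151), (13, 108, 66), (12, 148, 114), (13, 162, 173), (12, 159, 151), (12, 156, 154), (17, 22, 212), (18, 18, 218), (23, 15, 220), (17, 21, 216)]
80 [(18, 20, 220), (14, 20, 221), (17, 19, 219), (21, 16, 220), (20, 197, 167), (20, 206, 173), (20, 209, 179), (20, 211, 174), (20, 207, 169), (13, 158, 145), (16, 20, 221), (18, 21, 217), (25, 15, 220), (19, 16, 219)]
100 [(17, 21, 221), (36, 11, 223), (19, 20, 220), (20, 23, 219), (20, 195, 170), (20, 204, 169), (20, 209, 173), (20, 212, 170), (20, 208, 169), (19, 189, 154), (17, 22, 221), (23, 15, 220), (17, 21, 219), (24, 12, 220)]
120 [(16, 17, 221), (18, 21, 217), (30, 11, 222), (19, 102, 220), (19, 108, 220), (18, 109, 220), (17, 114, 220), (17, 113, 221), (20, 104, 221), (20, 99, 221), (18, 104, 221), (21, 15, 222), (21, 15, 221), (30, 12, 219)]
140 [(17, 22, 220), (17, 18, 223), (25, 15, 223), (19, 99, 223), (18, 107, 224), (17, 109, 223), (17, 113, 221), (17, 113, 223), (20, 101, 222), (18, 105, 223), (19, 105, 213), (22, 17, 222), (25, 14, 222), (21, 15, 223)]
160 [(17, 21, 221), (16, 19, 223), (15, 21, 221), (20, 97, 221), (17, 106, 223), (18, 109, 223), (17, 114, 221), (17, 114, 222), (20, 99, 223), (18, 109, 223), (16, 98, 158), (17, 19, 220), (20, 19, 204), (18, 17, 219)]
```

servo_tool --motion '[[[10, -2, -2.5, -0.3], [10, -2, -2, 0], [7, 0, 0, 0], [4, 0, 0, 0], [0, 0, 0, 0], [0, 0, 0, 0]]]'

```text
time: 26.2
eef_pos: [536.8, 55.0, 169.1]
eef_rot: [19.5, 89.9, -172.8]
force: [-0.3, -0.5, -0.9]
width: 29.8
```

```bash
cat >> look.py <<'E'
def runs(im,w,label):
    "column edges of roof (pale) and body (saturated) per row in the wrist picture"
    h=cv2.cvtColor(im,cv2.COLOR_BGR2HSV);out=[]
    for r in range(40,170,6):
        q=h[r,150:360];ro=np.where((q[:,1]>60)&(q[:,1]<150)&(q[:,0]>14))[0];bo=np.where((q[:,1]>=165)&(q[:,0]>16))[0]
        out.append((r,)+tuple((int(v.min()+150),int(v.max()+150)) if len(v)>8 else None for v in(ro,bo)))
    print(label,*out,sep="\n ")
E
python3 - <<'E'
from look import *
go(536.1,55.6,160,77.7);s=ctrl.read_state();print(s["force"])
im=vision.camera("wrist");w=extr("wrist",s);runs(im,w,"row roof body")
print("body model top tail/bottom tail",proj(place(cradle(np.array([[150,28,55.],[150,-28,55],[150,28,0],[150,-28,0]])),(501.9,63.1,-12.3)),w).round(1).tolist())
E
```

```text
at [536.8  55.  169.1] jaw -102.3 q [  6.  15. 106.  -0.  60. 108.] t 26.2 w 29.8 spin -0.0 D [-0.7  0.6 -9.1] N 1
[[[9.0, -0.5, 1.0, 0.0]]]
[-0.31882478 -0.50156758 -0.92495175]
row roof body
 (40, None, None)
 (46, None, None)
 (52, None, None)
 (58, None, None)
 (64, None, None)
 (70, None, None)
 (76, None, None)
 (82, None, (223, 292))
 (88, None, (222, 293))
 (94, None, (221, 294))
 (100, None, (220, 295))
 (106, None, (218, 297))
 (112, None, (217, 298))
 (118, (215, 300), None)
 (124, (214, 302), None)
 (130, (214, 301), None)
 (136, (214, 301), None)
 (142, (214, 301), None)
 (148, (215, 301), None)
 (154, (215, 300), None)
 (160, (215, 300), None)
 (166, (215, 300), None)
body model top tail/bottom tail [[215.5, 113.4], [300.1, 113.3], [223.1, 81.3], [292.3, 81.2]]
```

Body and roof are aligned in the wrist view (centre columns 257.5 and 257.7), and the body model's tail row matches. Lower slowly and let the roof tilt.

servo_tool --motion '[[[3, 0, 0, 0], [3, 0, 0, 0], [2.5, 0, 0, 0], [2.5, 0, 0, 0], [2.5, 0, 0, 0], [0, 0, 0, 0]]]' --force 6

```text
time: 26.75
eef_pos: [536.9, 55.0, 155.6]
eef_rot: [15.0, 90.0, -177.3]
force: [0.6, 1.0, -0.1]
width: 29.9
```

servo_tool --motion '[[[2.5, 0, 0, 0], [2.5, 0, 0, 0], [2.5, 0, 0, 0], [2.5, 0, 0, 0], [0, 0, 0, 0]]]'

```text
time: 27.17
eef_pos: [537.0, 54.9, 145.5]
eef_rot: [28.2, 90.0, -164.2]
force: [-0.4, -0.6, -0.6]
width: 29.8
```

```bash
python3 - <<'E'
from look import *
go(536.1,55.6,130,77.7);s=ctrl.read_state();print(s["force"])
im=vision.camera("wrist");w=extr("wrist",s);runs(im,w,"row roof body")
print("body model top tail/bottom tail",proj(place(cradle(np.array([[150,28,63.],[150,28,55.],[150,-28,55],[150,28,0],[150,-28,0]])),(501.9,63.1,-12.3)),w).round(1).tolist())
E
```

```text
at [537.   54.9 145.5] jaw -102.4 q [  6.  16. 107.  -0.  57. 108.] t 27.17 w 29.8 spin -0.1 D [ -0.9   0.7 -15.5] N 1
[[[15.5, -0.5, 1.0, 0.0]]]
[-0.41802869 -0.62068518 -0.57947276]
row roof body
 (40, None, None)
 (46, None, None)
 (52, None, None)
 (58, None, None)
 (64, None, None)
 (70, None, None)
 (76, None, None)
 (82, None, (219, 296))
 (88, None, (217, 297))
 (94, None, (216, 299))
 (100, None, (215, 300))
 (106, None, (213, 302))
 (112, None, (212, 303))
 (118, (208, 306), None)
 (124, (209, 306), None)
 (130, (209, 306), None)
 (136, (210, 305), None)
 (142, (210, 304), None)
 (148, (211, 304), None)
 (154, (211, 303), None)
 (160, (212, 303), None)
 (166, (212, 302), None)
body model top tail/bottom tail [[207.9, 122.1], [209.7, 115.3], [306.0, 115.2], [219.3, 79.3], [296.1, 79.2]]
```

Tilting freely with negligible force, bus unmoved.

servo_tool --motion '[[[2.5, 0, 0, 0], [2.5, 0, 0, 0], [2, 0, 0, 0], [2, 0, 0, 0], [1.5, 0, 0, 0], [0, 0, 0, 0]]]'

```text
time: 27.72
eef_pos: [537.0, 54.9, 135.2]
eef_rot: [25.6, 90.0, -166.8]
force: [-1.0, -0.6, -0.6]
width: 30.1
```

servo_tool --motion '[[[1, 0, 0, 0], [1, 0, 0, 0], [0, 0, 0, 0]]]'

```text
time: 27.97
eef_pos: [537.1, 55.0, 133.5]
eef_rot: [42.2, 90.0, -150.2]
force: [0.1, -0.1, -0.6]
width: 29.5
```

```bash
cat >> look.py <<'E'
def chk(p=(501.9,63.1,-12.3)):
    s=ctrl.read_state();print("t",round(float(s["time"]),2),"at",s["eef_pos"].round(1),"F",s["force"].round(1),"w",s["width"].round(1))
    im=vision.camera("wrist");w=extr("wrist",s);h=cv2.cvtColor(im,cv2.COLOR_BGR2HSV)
    roofm=(h[...,1]>60)&(h[...,1]<150)&(h[...,0]>14);bodym=(h[...,1]>=165)&(h[...,0]>16)
    for x in(235,257,280):
        rr=np.where(roofm[60:200,x])[0];bb=np.where(bodym[40:200,x])[0]
        print(" col",x,"roof top row",rr.min()+60 if len(rr) else None,"body rows",(bb.min()+40,bb.max()+40) if len(bb) else None)
    runs(im[:],w,"edges")
    for n,zz in(("body 0/55",(0,55)),("roof 55/63",(55,63))):
        print(n,proj(place(cradle(np.array([[150,y,z] for z in zz for y in(28,-28)],float)),p),w).round(1).tolist())
    return im,w,s
E
python3 - <<'E'
from look import *
chk()
E
```

```text
Traceback (most recent call last):
  File "look.py", line 76, in chk
    s=ctrl.read_state();print("t",round(float(s["time"]),2),"at",s["eef_pos"].round(1),"F",s["force"].round(1),"w",s["width"].round(1))
                                                                                                                   ^^^^^^^^^^^^^^^^
AttributeError: 'float' object has no attribute 'round'
```

```bash
sed -i 's/s\["width"\].round(1))/s["width"])/' look.py
python3 - <<'E'
from look import *
chk()
E
```

```text
t 27.97 at [537.1  55.  133.5] F [ 0.1 -0.1 -0.6] w 29.4518667122231
 col 235 roof top row 116 body rows (np.int64(78), np.int64(115))
 col 257 roof top row 116 body rows (np.int64(78), np.int64(115))
 col 280 roof top row 116 body rows (np.int64(78), np.int64(115))
edges
 (40, None, None)
 (46, None, None)
 (52, None, None)
 (58, None, None)
 (64, None, None)
 (70, None, None)
 (76, None, None)
 (82, None, (216, 299))
 (88, None, (215, 299))
 (94, None, (213, 302))
 (100, None, (212, 303))
 (106, None, (210, 305))
 (112, None, (208, 307))
 (118, (206, 309), None)
 (124, (205, 310), None)
 (130, (205, 309), None)
 (136, (206, 308), None)
 (142, (207, 308), None)
 (148, (208, 307), None)
 (154, (209, 306), None)
 (160, (210, 305), None)
 (166, (210, 304), None)
body 0/55 [[217.1, 78.1], [298.6, 78.0], [206.1, 116.4], [309.8, 116.3]]
roof 55/63 [[206.1, 116.4], [309.8, 116.3], [204.0, 123.8], [312.0, 123.7]]
```

Tail edges are flush (rows 115/116). Finish the last ~3 mm.

servo_tool --motion '[[[1, 0, 0, 0], [1, 0, 0, 0], [0, 0, 0, 0], [0, 0, 0, 0]]]'

```text
time: 28.35
eef_pos: [537.2, 55.0, 131.5]
eef_rot: [36.2, 90.0, -156.2]
force: [0.4, -0.6, -0.5]
width: 30.2
```

servo_tool --motion '[[[1, 0, 0, 0], [0, 0, 0, 0], [0, 0, 0, 0]]]'

```text
time: 28.6
eef_pos: [537.3, 54.9, 130.8]
eef_rot: [-179.3, 90.0, -11.7]
force: [-0.6, -0.2, 4.7]
width: 29.8
```

```bash
python3 - <<'E'
from look import *
chk()
E
```

```text
t 28.6 at [537.3  54.9 130.8] F [-0.6 -0.2  4.7] w 29.830021477722827
 col 235 roof top row 117 body rows (np.int64(78), np.int64(115))
 col 257 roof top row 117 body rows (np.int64(78), np.int64(116))
 col 280 roof top row 117 body rows (np.int64(78), np.int64(115))
edges
 (40, None, None)
 (46, None, None)
 (52, None, None)
 (58, None, None)
 (64, None, None)
 (70, None, None)
 (76, None, None)
 (82, None, (215, 299))
 (88, None, (214, 300))
 (94, None, (212, 302))
 (100, None, (211, 304))
 (106, None, (209, 305))
 (112, None, (207, 307))
 (118, (205, 309), None)
 (124, (204, 311), None)
 (130, (204, 310), None)
 (136, (205, 309), None)
 (142, (206, 308), None)
 (148, (207, 307), None)
 (154, (208, 307), None)
 (160, (209, 306), None)
 (166, (210, 305), None)
body 0/55 [[216.6, 78.1], [299.1, 78.0], [205.3, 117.0], [310.7, 116.9]]
roof 55/63 [[205.3, 117.0], [310.7, 116.9], [203.1, 124.5], [313.0, 124.4]]
```

Flat contact (4.7 N), with tail and sides coincident with the body. Release.

servo_tool --motion '[[[-0.3, 0, 0, 0], [0, 0, 0, 0], [0, 0, 0, 0]]]'

```text
time: 28.9
eef_pos: [537.0, 55.0, 130.7]
eef_rot: [-1.4, 90.0, 166.2]
force: [0.2, -0.6, -0.1]
width: 29.9
```

servo_tool --motion '[[[0, 0, 0, 0], [0, 0, 0, 0], [0, 0, 0, 0], [0, 0, 0, 0], [0, 0, 0, 0], [0, 0, 0, 0]]]' --gripper -1

```text
time: 29.4
eef_pos: [537.1, 55.0, 130.9]
eef_rot: [7.3, 90.0, 175.0]
force: [0.9, -0.5, 0.3]
width: 67.8
```

```bash
python3 - <<'E'
from look import *
chk()
E
```

```text
t 29.4 at [537.1  55.  130.9] F [ 0.9 -0.5  0.3] w 67.81194186838431
 col 235 roof top row 117 body rows (np.int64(78), np.int64(116))
 col 257 roof top row 117 body rows (np.int64(78), np.int64(116))
 col 280 roof top row 117 body rows (np.int64(78), np.int64(116))
edges
 (40, None, None)
 (46, None, None)
 (52, None, None)
 (58, None, None)
 (64, None, None)
 (70, None, None)
 (76, None, None)
 (82, None, (216, 299))
 (88, None, (214, 300))
 (94, None, (212, 302))
 (100, None, (211, 304))
 (106, None, (209, 306))
 (112, None, (208, 307))
 (118, (205, 309), None)
 (124, (204, 311), None)
 (130, (205, 310), None)
 (136, (205, 309), None)
 (142, (206, 308), None)
 (148, (207, 307), None)
 (154, (208, 307), None)
 (160, (209, 306), None)
 (166, (210, 305), None)
body 0/55 [[216.6, 77.8], [299.1, 77.7], [205.3, 116.7], [310.7, 116.5]]
roof 55/63 [[205.3, 116.7], [310.7, 116.5], [203.1, 124.2], [313.0, 124.1]]
```

The roof holds after opening. Retreat upward and back for a full look.

servo_tool --motion '[[[0, 0, 0, 0], [0, 0, 0, 0], [0, 0, 0, 0], [-8, 0, 0, 0], [-20, 0, 0, 0], [-30, 0, 0, 0], [-35, 0, 0, 0], [-35, 0, 0, 0]]]'

```text
time: 30.12
eef_pos: [536.6, 54.9, 260.6]
eef_rot: [17.4, 90.0, -175.0]
force: [0.6, 0.8, -0.4]
width: 91.8
```

servo_tool --motion '[[[-25, 0, 20, 0], [-25, 0, 25, 0], [0, 0, 10, 0], [0, 0, 0, 0], [0, 0, 0, 0], [0, 0, 0, 0]]]'

```text
time: 30.62
eef_pos: [483.5, 66.6, 307.9]
eef_rot: [28.8, 89.9, -163.6]
force: [0.0, -0.1, -0.8]
width: 92.0
```

```bash
python3 - <<'E'
from look import *
s=ctrl.read_state();im=vision.camera("wrist");w=extr("wrist",s);a=vision.camera("side");c=extr("side")
print(s["eef_pos"],s["time"])
h=cv2.cvtColor(im,cv2.COLOR_BGR2HSV)
board=np.array([[x,y,z] for x in(0,150) for y in(-28,28) for z in(55.,63)]);blk=np.array([[x,y,z] for x in(50,100) for y in(-15,15) for z in(63.,89)])
p=(501.9,63.1,-12.3)
q=proj(place(cradle(board),p),w).mean(0).astype(int)
m=seg(im,(8,50,30),(28,155,255),(int(q[0]),int(q[1])),130);print("roof wrist fit",fit([cradle(board),cradle(blk)],[(m,w)],p),int(m.sum()))
for t in(-29,-27,-25,-23,-21):
    R=Ro.from_euler("y",t+25,degrees=True).as_matrix()
    tl=lambda B:(B-[75,0,55])@R.T+[75,0,55]
    print(t,fit([cradle(tl(board)),cradle(tl(blk))],[(m,w)],p))
al=seg(im,(8,50,15),(34,255,255),(int(q[0]),int(q[1])),130)
al2=((h[...,1]>60)&(h[...,0]>14)&(h[...,0]<34)).astype(np.uint8)*255
al=seg(im,(15,60,15),(34,255,255),(int(q[0]),int(q[1])),130);print("assembly",fit([cradle(BODY),cradle(board),cradle(blk)],[(al,w)],p))
n=seg(a,(8,60,20),(34,255,255),(262,172),45);print("side assembly",fit([cradle(BODY),cradle(board),cradle(blk)],[(n,c)],p))
E
```

```text
[483.51433227  66.55918774 307.93739497] 30.6167
roof wrist fit (array([533.4,  51.2,  -8.5]), np.float64(0.249)) 8201
-29 (array([535.7,  55.7, -12.3]), np.float64(0.262))
-27 (array([535.5,  57. , -12.6]), np.float64(0.258))
-25 (array([533.4,  51.2,  -8.5]), np.float64(0.249))
-23 (array([532.6,  51.5,  -8.8]), np.float64(0.244))
-21 (array([533.8,  56.4, -12.4]), np.float64(0.239))
assembly (array([502.3,  63.2, -12.3]), np.float64(0.025))
side assembly (array([471.1,  23.8, -41.9]), np.float64(0.416))
```

```bash
python3 - <<'E'
from look import *
s=ctrl.read_state();im=vision.camera("wrist");w=extr("wrist",s);p=(501.9,63.1,-12.3)
board=np.array([[x,y,z] for x in(0,150) for y in(-28,28) for z in(55.,63)]);blk=np.array([[x,y,z] for x in(50,100) for y in(-15,15) for z in(63.,89)])
q=proj(place(cradle(board),p),w).mean(0).astype(int)
m=seg(im,(14,50,30),(28,150,255),(int(q[0]),int(q[1])),130);print(int(m.sum()))
for t in(-29,-27,-25,-23,-21):
    R=Ro.from_euler("y",t+25,degrees=True).as_matrix()
    tl=lambda B:(B-[75,0,55])@R.T+[75,0,55]
    print(t,fit([cradle(tl(board)),cradle(tl(blk))],[(m,w)],p))
b=seg(im,(17,160,15),(34,255,255),(int(q[0]),int(q[1])),130)
hh=hullpts([cradle(board),cradle(BODY)],p,w)
v=im.copy()
print("body visible px",int(b.sum()),cv2.boundingRect(b),"roof box",cv2.boundingRect(m),"pred roof",cv2.boundingRect(hh[0]),"pred body",cv2.boundingRect(hh[1]))
for n in("minibus","short_roof","glue"): vision.camera("top");print(n,[(np.round(d["extent"]).tolist(),round(d["confidence"],2)) for d in finder.find_in(n,"top")[:2]])
E
```

```text
5549
-29 (array([502.7,  63.1, -12.5]), np.float64(0.055))
-27 (array([502.1,  63.2, -12.4]), np.float64(0.044))
-25 (array([500.9,  63.3, -12.2]), np.float64(0.053))
-23 (array([500.8,  63.4, -12.2]), np.float64(0.061))
-21 (array([499.9,  63.6, -12.1]), np.float64(0.077))
body visible px 695 (232, 42, 51, 15) roof box (229, 56, 57, 114) pred roof (230, 56, 54, 114) pred body (231, 41, 53, 126)
minibus [([167.0, 151.0, 31.0, 35.0], 0.91)]
short_roof [([364.0, 153.0, 32.0, 31.0], 0.66), ([167.0, 150.0, 32.0, 36.0], 0.29)]
glue [([266.0, 105.0, 16.0, 21.0], 0.72)]
```

Roof and body fits agree within about 1 mm and 0.2°, at 25–27° tilt. The minibus, short roof and glue are where they were. Handing in.

```bash
python3 -c "
from bench import ctrl
print(ctrl.sign_off(), ctrl.read_state()['time'])"
```

```text
the job is handed in; nothing more can be done
the job is handed in; nothing more can be done
```

The long bus body is on the stand's rails, nose downhill against the stop, and released. The long roof lies flat on it, block up, also released. I handed the job in at about 31 s of the 58 s.

**Last checks (wrist camera):**

| | x, y (mm) | yaw |
|---|---|---|
| Rails' low end, measured before placing | 502.5, 62.8 | -12.5° |
| Body nose foot, after release | 501.9, 63.1 | -12.2° |
| Body and roof together, at the end | 502.3, 63.2 | -12.3° |
| Roof alone, at the end (slope fixed at 25°) | 500.9, 63.3 | -12.2° |

- **Fit:** the roof is flush to about 1 mm. Its tilt is known only to about 2°; the best fit was at 27°, where x is 502.1.
- **Neighbours:** the minibus, short roof and glue bottle were still in place in the top view. I did not recheck the figures or the pink bus.

**What went wrong or disagreed:**
- **Fingertips:** they stand about 15 mm behind the reported TCP, not 22 mm ahead of it. My first two roof grasps therefore closed above the block, and I corrected the height after probing. The bus was also gripped near its top edge.
- **Press force:** that probe pressed the closed fingertips on the block with about 46 N for a moment. The contact was through the fingertips rather than the gripper body, and the roof did not shift.
- **Failed checks:** the final side-camera fit of the assembly failed (poor match), as did my first roof-only fit, which I think picked up the stand. I redid the roof fit with a tighter colour range but did not rely on the side camera.

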